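# Put the casting rings over the waxed-up formers

### The arm

A 7-joint arm with a two-finger parallel gripper is mounted at the origin on the work surface. World frame = base frame: x ahead of the robot, y to its left, z up, the work surface at z = 0. Lengths are in m, angles in rad, forces in N, time in s.
With the tool pointing down it reaches from about 0.4 to 0.85 m from the base axis. Payload 4.5 kg.
Tool frame: the origin (TCP) lies on the centre line of the jaws, within the pads' length; the fingertips stand 11 mm ahead of it and the grasp point (between the pads) lies 8 mm behind it; z points along the fingers, y is the line along which they close (so a half turn about z gives the same grasp; the last joint's range is limited). The gripper opens to 88 mm and grips with 3 to 60 N. Pads are 18 mm wide; open, the fingers measure 123 mm over their backs; the gripper's body (75 mm by 187 mm) begins 45 mm behind the grasp point.
Start: joints at [-1.194, 0.689, -0.195, 1.565, 0.157, 0.902, -0.215], TCP at [0.21, 0.589, 0.25] pointing down, gripper open.
Joint ranges: [-3.01, 3.01], [-0.46, 2.08], [-1.47, 1.51], [0.13, 2.56], [-1, 4.14], [0.04, 2.09], [-2.66, 2.66]. Speed limits (rad/s): [2.57, 2.57, 3.14, 3.14, 3.14, 3.14, 3.14].

### API

Orientations are given as a unit quaternion [x, y, z, w].
In Python, from plant import * gives the robot as it stands. The module is installed in compiled form; this text tells all that it offers.
- The arm moves only by the tool send_rows, never from a script. Its argument "motion" is a list of rows, each an object of numbers: "x", "y", "z": the shift along the tool's x, y, z in cm; "rx", "ry", "rz": the turn, a rotation vector about the tool's x, y, z in rad; "jaw": the finger opening in cm, from 0 to 8.81. In form: [{"x": .., "y": .., "z": .., "rx": .., "ry": .., "rz": .., "jaw": ..}, ...]. A call has exactly 5 rows; each row shifts and turns the commanded pose from where the row before left it, along the tool's axes as they then stand; what a row does not reach is not made up. A row lasts 1/10 s, in which the tool goes at most 50 mm and 8.59 degrees, less where a joint would pass 70% of its speed; a pose out of reach is approached as far as the arm can. A call is refused whole if a number of a shift passes 5 or a number of a turn 0.15, either way. A call with a gripper value outside its range is refused whole. The fingers move at their own pace and stop on an object; "grip_force" is the grip in N (left out, the last holds). Time passes only in rows, so rows that do not move let the fingers close, or fill a call up. It gives the time, the measured TCP pose, the force, the opening and the grip force at its end, in the units of the state.
- get_state(): the state, without advancing time (a new reading comes with each control period).
- snapshot(name): name is "scene" or "top"; returns a dict with "img" (400x640x3 uint8, red, green, blue), "vertical_fov" (degrees; the focal length in pixels is half the picture's height over the tangent of half this angle, whatever the lens; pixels are square), "cx", "cy" (the principal point, pixels), "extrinsics" (4x4, takes a point from camera to world coordinates). Camera axes: x right, y up, looking along -z (the intrinsics and any distortion apply to the point x, -y, -z); pixel columns grow to the right and rows downward; lengths in m; the calibration is good to about 2 mm. A picture is of the moment at which its call begins. There is no depth.
- finish_job(): hands the job in; it is judged then, once.
The state is a dict: "clock": time; "q": joint angles; "qd": joint speeds; "joint_torque": joint torques, N m; "tool_pos": TCP position; "eef_rot": TCP orientation; "contact_force": force on the tool from outside, world axes, zero at the start; "moment": the same for the moment, N m; "opening": opening from 0.0 (shut) to 1.0 (fully open); "finger_force": force on a finger pad.
Only numpy, scipy, OpenCV 4.12 (cv2) and the standard library are available. Lean on these libraries where they do the work, as an engineer would, in place of code of your own. Each camera call takes 0.05 s, during which the arm holds its last target. There are 200 camera calls.

### The job

Four wax-ups stand sprued on their rubber formers, ready for investing: fit each of the four steel casting rings over the former of its own size, so that every ring ends upright and fully seated flat on its former's flange with the wax inside it. Lower the rings into place and let go only when they stand - never drop one - and do not knock the formers over or push them far from where they stand; leave the pink and the blue plaster cast where they are.

Things in the scene. Friction and masses are not known exactly. Their poses are not given: they have to be found in the camera images.
- ring_small: smallest of four plain grey steel casting rings: a plain tube open at both ends, standing upright on the 2 mm thick green mat; outside diameter 30 mm, bore 25 mm (wall 2.5 mm), 46 mm tall, about 80 g. Origin at the centre of its lower end, z up along its axis (yaw means nothing).
- ring_medium: second smallest of four plain grey steel casting rings: a plain tube open at both ends, standing upright on the 2 mm thick green mat; outside diameter 42 mm, bore 37 mm (wall 2.5 mm), 50 mm tall, about 120 g. Origin at the centre of its lower end, z up along its axis (yaw means nothing).
- ring_large: second largest of four plain grey steel casting rings: a plain tube open at both ends, standing upright on the 2 mm thick green mat; outside diameter 54 mm, bore 49 mm (wall 2.5 mm), 54 mm tall, about 170 g. Origin at the centre of its lower end, z up along its axis (yaw means nothing).
- ring_largest: largest of four plain grey steel casting rings: a plain tube open at both ends, standing upright on the 2 mm thick green mat; outside diameter 66 mm, bore 61 mm (wall 2.5 mm), 58 mm tall, about 220 g. Origin at the centre of its lower end, z up along its axis (yaw means nothing).
- former_small: smallest of four grey rubber formers, loose, 50 g: flange 42 mm across, 7 mm thick; shoulder 17 mm across to 11 mm up, then a cone to 17 mm; above it a blue wax sprue with a single crown, up to 43 mm, within 5 mm of the axis. Takes the 30 mm ring, which stands on the flange round the shoulder with 4 mm play. Origin at the centre of its underside, z up. Slides if pushed.
- former_medium: second smallest of four grey rubber formers, loose, 70 g: flange 54 mm across, 7 mm thick; shoulder 29 mm across to 11 mm up, then a cone to 20 mm; above it a blue wax sprue with a two-unit bridge, up to 47 mm, within 10 mm of the axis. Takes the 42 mm ring, which stands on the flange round the shoulder with 4 mm play. Origin at the centre of its underside, z up. Slides if pushed.
- former_large: second largest of four grey rubber formers, loose, 90 g: flange 66 mm across, 7 mm thick; shoulder 41 mm across to 11 mm up, then a cone to 22 mm; above it a blue wax sprue with a three-unit bridge, up to 51 mm, within 15 mm of the axis. Takes the 54 mm ring, which stands on the flange round the shoulder with 4 mm play. Origin at the centre of its underside, z up. Slides if pushed.
- former_largest: largest of four grey rubber formers, loose, 120 g: flange 78 mm across, 7 mm thick; shoulder 53 mm across to 11 mm up, then a cone to 23 mm; above it a blue wax sprue with a four-unit bridge, up to 55 mm, within 19 mm of the axis. Takes the 66 mm ring, which stands on the flange round the shoulder with 4 mm play. Origin at the centre of its underside, z up. Slides if pushed.
- cast_pink: pink plaster cast of a jaw, a horseshoe of teeth on a flat D-shaped base, about 65 x 62 mm and 32 mm tall, 130 g, standing loose in the near row, among the rings: not to be disturbed. Origin under the middle of its base, z up, x towards its front teeth.
- cast_blue: blue plaster cast of a jaw, a horseshoe of teeth on a flat D-shaped base, about 65 x 62 mm and 32 mm tall, 130 g, standing loose in the far row, among the formers: not to be disturbed. Origin under the middle of its base, z up, x towards its front teeth.
There are look-alikes about, which are no part of the job. Leave any orange look-alike of the ring_large alone.

How it is judged:
At the end, for the whole second after the job is handed in: Each ring stands over the former of its own size: axes within 6 mm, its lower end within 2 mm of the flange's top (7 mm above the former's underside), ring and former upright within 0.06 rad, all at rest (horizontal distance between ring_small and former_small below 0.006 m and z of ring_small in the frame of former_small between 0.004 and 0.009 m and angle between each of ring_small, former_small, ring_medium, former_medium, ring_large, former_large, ring_largest, former_largest's own z axis and vertical below 0.06 rad and linear speed of each of ring_small, former_small, ring_medium, former_medium, ring_large, former_large, ring_largest, former_largest below 0.02 m/s and angular speed of each of ring_small, ring_medium, ring_large, ring_largest below 0.3 rad/s and horizontal distance between ring_medium and former_medium below 0.006 m and z of ring_medium in the frame of former_medium between 0.004 and 0.009 m and horizontal distance between ring_large and former_large below 0.006 m and z of ring_large in the frame of former_large between 0.004 and 0.009 m and horizontal distance between ring_largest and former_largest below 0.006 m and z of ring_largest in the frame of former_largest between 0.004 and 0.009 m); the robot touches nothing.
It fails at once if a ring is dropped: it moves faster than 0.45 m/s (a fall of about 10 mm) with no finger on it ((linear speed of ring_small above 0.45 m/s and contact force between the fingers and ring_small below 0.05 N) or (linear speed of ring_medium above 0.45 m/s and contact force between the fingers and ring_medium below 0.05 N) or (linear speed of ring_large above 0.45 m/s and contact force between the fingers and ring_large below 0.05 N) or (linear speed of ring_largest above 0.45 m/s and contact force between the fingers and ring_largest below 0.05 N)).
It fails at once if a former is tipped by more than 0.35 rad or pushed more than 40 mm from its place (angle between any of former_small, former_medium, former_large, former_largest's own z axis and vertical above 0.35 rad or distance of any of former_small, former_medium, former_large, former_largest from where it was at the start of the episode above 0.04 m).
It fails at once if a plaster cast is moved by more than 20 mm or tipped by more than 0.3 rad (distance of any of cast_pink, cast_blue from where it was at the start of the episode above 0.02 m or angle between any of cast_pink, cast_blue's own z axis and vertical above 0.3 rad).
It also fails if it takes over 88 s, if anything falls off the work surface, if the arm or the gripper's body presses on something with over 40 N, if the wrist force passes 120 N, or if a joint passes its speed limit or range.

## Working session

There is one attempt and no reset: what is moved stays moved. The work goes in short steps, Python scripts to look and compute and a tool call to move; the robot and the scene stay as the last step left them, time stands still between calls to the robot, and variables do not carry over. Pictures are saved under pics/ and viewed, at most 14 in all, crops included, and the job is handed in when it is done.

Besides the shell and the picture viewer there is one more tool, called by a JSON object that holds its "api" and its "payload". send_rows: Moves the arm, as the interface text tells. Its arguments: {"type":"object","properties":{"motion":{"type":"array"},"grip_force":{"type":"number"}},"required":["motion"]}

```bash
mkdir -p pics; python3 - <<'E'
from plant import *
import cv2,numpy as np
s=get_state(); print({k:np.round(v,3).tolist() for k,v in s.items()})
for n in("scene","top"):
    d=snapshot(n); cv2.imwrite(f"pics/{n}0.png",d["img"][:,:,::-1]); print(n,d["vertical_fov"],d["cx"],d["cy"],np.round(d["extrinsics"],4).tolist(),[k for k in d])
E
```

```text
{'clock': 0.0, 'q': [-1.194, 0.69, -0.195, 1.566, 0.157, 0.902, -0.215], 'qd': [-0.0, 0.001, 0.001, 0.001, -0.001, -0.002, 0.0], 'joint_torque': [-0.0, -52.755, -1.267, -15.342, -0.053, 0.006, 0.0], 'tool_pos': [0.21, 0.588, 0.249], 'eef_rot': [0.17, 0.985, -0.001, -0.0], 'contact_force': [0.528, -0.707, 0.158], 'moment': [0.061, -0.002, 0.05], 'finger_force': 0.0, 'opening': 1.0}
scene 42.485555937406836 324.68698823322086 202.44004605883498 [[0.423, -0.5614, 0.7113, 1.2897], [0.9061, 0.262, -0.3321, -0.3447], [0.0001, 0.785, 0.6195, 0.7362], [0.0, 0.0, 0.0, 1.0]] ['img', 'vertical_fov', 'cx', 'cy', 'extrinsics']
top 45.1332646392514 324.837060538565 204.45253205849124 [[-0.0154, 0.9787, -0.2049, 0.2822], [-0.9999, -0.0141, 0.008, -0.003], [0.005, 0.205, 0.9787, 1.1631], [0.0, 0.0, 0.0, 1.0]] ['img', 'vertical_fov', 'cx', 'cy', 'extrinsics']
```

View pics/scene0.png

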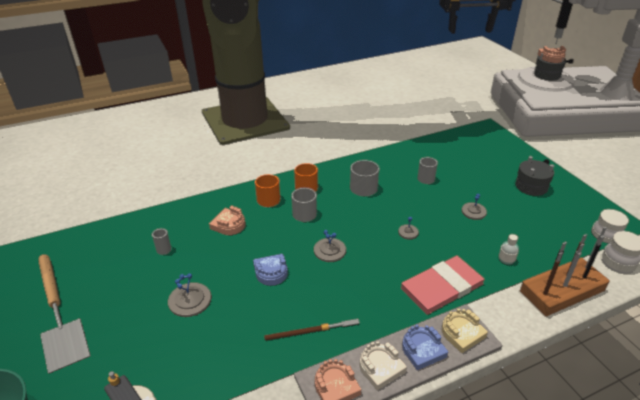

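View pics/top0.png

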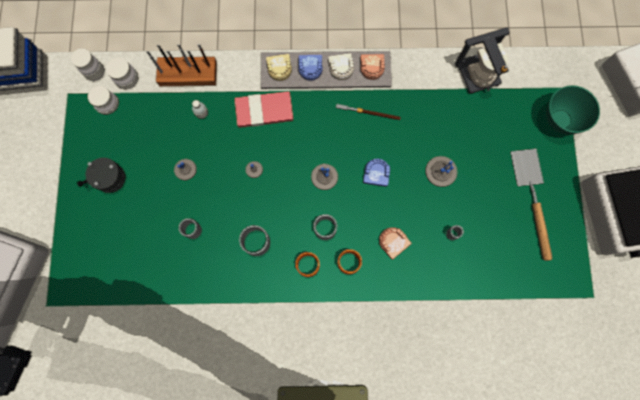

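The top view has the grey rings at about (188,228), (254,240), (325,226) and (456,232). The formers are at (184,170), (254,170), (324,176) and (441,171). The blue cast is at (377,172), the pink cast at (395,242), and the orange look-alikes at (308,264) and (349,261). Next I rectify a patch of each at its known height.

```bash
cat > h.py <<'E'
from plant import *
import cv2,numpy as np
class Cam:
    def __init__(s,n):
        d=snapshot(n); s.img=d["img"][:,:,::-1].copy(); s.f=200/np.tan(np.radians(d["vertical_fov"])/2); s.c=(d["cx"],d["cy"]); s.E=np.array(d["extrinsics"])
    def w(s,u,v,z):
        r=s.E[:3,:3]@np.array([(u-s.c[0])/s.f,-(v-s.c[1])/s.f,-1.]); o=s.E[:3,3]; return o+r*(z-o[2])/r[2]
    def p(s,P):
        q=(np.asarray(P,float)-s.E[:3,3])@s.E[:3,:3]; return np.stack([s.c[0]-s.f*q[...,0]/q[...,2],s.c[1]+s.f*q[...,1]/q[...,2]],-1)
    def rect(s,x,y,z,half=.06,n=240):   # up=+x, left=+y, px = 2*half/n
        a=half-(np.arange(n)+.5)*2*half/n
        X,Y=np.meshgrid(x+a,y+a,indexing='ij'); m=s.p(np.stack([X,Y,np.full_like(X,z)],-1)).astype(np.float32)
        return cv2.remap(s.img,m[...,0],m[...,1],cv2.INTER_CUBIC)
# name: (ring OD, ring h, former OD)
D=dict(small=(.030,.046,.042),medium=(.042,.050,.054),large=(.054,.054,.066),largest=(.066,.058,.078))
R=dict(small=(456,231),medium=(188,227),large=(325,226),largest=(254,240))
F=dict(small=(254,170),medium=(184,169),large=(324,176),largest=(441,171))
def fit(c,u,v,z,r,span=.012,half=.06):
    # circle whose edge (outside->inside colour step) is strongest, radius free +-3mm
    x,y,_=c.w(u,v,z); im=c.rect(x,y,z,half,240).astype(np.float32); px=2*half/240
    g=cv2.GaussianBlur(im[:,:,1]*0+im[:,:,2],(0,0),2)  # red: mat is dark in red
    t=np.linspace(0,2*np.pi,120,endpoint=False); best=None
    def samp(cx,cy,rr):
        mx=(119.5-(cy+rr*np.sin(t))/px).astype(np.float32); my=(119.5-(cx+rr*np.cos(t))/px).astype(np.float32)
        return cv2.remap(g,mx[None],my[None],cv2.INTER_LINEAR)[0]
    for st,sp in((.001,span),(.00025,.0015)):
        c0=best[1:] if best else (0,0,r)
        rs=np.arange(-.003,.0031,.001) if st==.001 else np.arange(-.001,.0011,.00025)
        best=max((float(np.mean(np.clip(samp(a,b,q-.002)-samp(a,b,q+.002),-5,40))),a,b,q) for a in c0[0]+np.arange(-sp,sp+1e-9,st) for b in c0[1]+np.arange(-sp,sp+1e-9,st) for q in c0[2]+rs)
    return x+best[1],y+best[2],best[3],best[0]
E
python3 - <<'E'
from h import *
c=Cam("top"); s=Cam("scene"); tiles=[]
for k in D:
    od,h,fo=D[k]
    for nm,(u,v),z,r in(("ring",R[k],.002+h,od/2),("former",F[k],.009,fo/2)):
        x,y,q,sc=fit(c,u,v,z,r)
        us,vs=s.p([x,y,z]); 
        x2,y2,q2,sc2=fit(s,us,vs,z,r)
        print(k,nm,"top %.4f %.4f r%.4f/%.4f s%.0f"%(x,y,q,r,sc)," scene %.4f %.4f r%.4f s%.0f"%(x2,y2,q2,sc2))
        row=[]
        for cam in(c,s):
            im=cam.rect(x,y,z,.06,200); cv2.circle(im,(100,100),int(r/.0006),(0,255,255),1); row.append(im)
        tiles.append(np.vstack(row))
m=np.vstack([np.hstack(tiles[0::2]),np.hstack(tiles[1::2])]); cv2.imwrite("pics/m1.png",cv2.resize(m,(600,600)))
E
```

```text
small ring top 0.4474 -0.3198 r0.0165/0.0150 s39  scene 0.4477 -0.3190 r0.0168 s36
small former top 0.6193 0.1630 r0.0208/0.0210 s40  scene 0.6183 0.1657 r0.0220 s39
medium ring top 0.4659 0.3101 r0.0227/0.0210 s38  scene 0.4654 0.3126 r0.0232 s32
medium former top 0.6218 0.3353 r0.0270/0.0270 s40  scene 0.6196 0.3366 r0.0285 s39
large ring top 0.4645 -0.0117 r0.0287/0.0270 s40  scene 0.4637 -0.0097 r0.0297 s26
large former top 0.5982 -0.0112 r0.0330/0.0330 s40  scene 0.5980 -0.0097 r0.0340 s39
largest ring top 0.4340 0.1542 r0.0350/0.0330 s39  scene 0.4335 0.1567 r0.0353 s32
largest former top 0.6082 -0.3027 r0.0390/0.0390 s40  scene 0.6082 -0.3022 r0.0410 s39
```

View pics/m1.png

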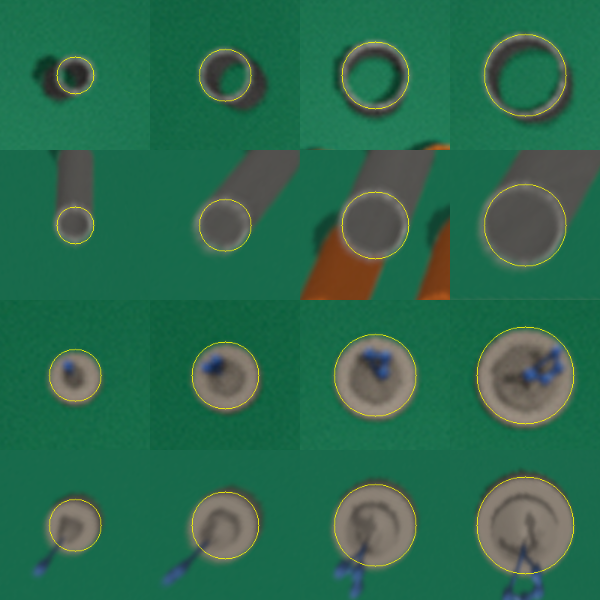

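The fits agree with the stated radii, so the sizes are settled, and the two cameras agree within about 2.5 mm, so I'll average them. I start with the medium ring, gripping along world y.

{"api": "send_rows", "payload": {"motion": [{"rz": -0.114, "jaw": 8.8}, {"rz": -0.114, "jaw": 8.8}, {"rz": -0.115, "jaw": 8.8}, {"jaw": 8.8}, {"jaw": 8.8}], "grip_force": 15}}

```text
schema error: expected keys x, y, z, rx, ry, rz, jaw
```

{"api": "send_rows", "payload": {"motion": [{"x": -2.56, "y": -2.77, "jaw": 8.8}, {"x": -2.56, "y": -2.77, "jaw": 8.8}, {"x": -2.56, "y": -2.77, "jaw": 8.8}, {"x": -2.56, "y": -2.77, "jaw": 8.8}, {"x": -2.56, "y": -2.77, "jaw": 8.8}]}}

```text
schema error: expected keys x, y, z, rx, ry, rz, jaw
```

{"api": "send_rows", "payload": {"motion": [{"x": -2.56, "y": -2.77, "jaw": 8.8}, {"x": -2.56, "y": -2.77, "jaw": 8.8}, {"x": -2.56, "y": -2.77, "jaw": 8.8}, {"x": -2.56, "y": -2.77, "jaw": 8.8}, {"x": -2.56, "y": -2.77, "jaw": 8.8}]}}

```text
schema error: expected keys x, y, z, rx, ry, rz, jaw
```

{"api": "send_rows", "payload": {"motion": [{"z": 2.5, "jaw": 8.8}, {"z": 2.5, "jaw": 8.8}, {"z": 2.5, "jaw": 8.8}, {"z": 2.5, "jaw": 8.8}, {"z": 2.0, "jaw": 8.8}]}}

```text
schema error: expected keys x, y, z, rx, ry, rz, jaw
```

```bash
cat >> h.py <<'E'
T=dict(rs=(.4475,-.3194),fs=(.619,.1643),rm=(.4656,.3113),fm=(.6207,.336),rl=(.464,-.0107),fl=(.598,-.0105),rx=(.4338,.1555),fx=(.608,-.3025))
from scipy.spatial.transform import Rotation
def go(x,y,z):
    s=get_state(); M=Rotation.from_quat(s["eef_rot"]); p=np.array(s["tool_pos"])
    print("t%.1f"%s["clock"],"pos",np.round(p,4),"ty",np.round(M.as_matrix()[:,1],3),"tz",np.round(M.as_matrix()[:,2],3),"open",np.round(s["opening"],3),"ff",np.round(s["finger_force"],1),"F",np.round(s["contact_force"],1))
    print("delta tool cm",np.round(100*M.inv().apply(np.array([x,y,z])-p),2))
E
python3 -c "
from h import *
go(*T['rm'],.037)"
```

```text
t0.2 pos [0.21   0.5883 0.2492] ty [ 0.336  0.942 -0.001] tz [-0.    -0.001 -1.   ] open 1.005 ff 0.0 F [-0.3  0.4 -0.1]
delta tool cm [-33.38 -17.48  21.25]
```

All seven keys are required in every row.

{"api": "send_rows", "payload": {"motion": [{"x": 0, "y": 0, "z": 0, "rx": 0, "ry": 0, "rz": -0.114, "jaw": 8.8}, {"x": 0, "y": 0, "z": 0, "rx": 0, "ry": 0, "rz": -0.114, "jaw": 8.8}, {"x": 0, "y": 0, "z": 0, "rx": 0, "ry": 0, "rz": -0.115, "jaw": 8.8}, {"x": 0, "y": 0, "z": 0, "rx": 0, "ry": 0, "rz": 0, "jaw": 8.8}, {"x": 0, "y": 0, "z": 0, "rx": 0, "ry": 0, "rz": 0, "jaw": 8.8}], "grip_force": 15}}

```text
clock: 0.7
tool_pos: [0.2101, 0.5885, 0.2496]
eef_rot: [0.001, 1.0, -0.0, -0.0]
contact_force: [-0.1, -0.6, 0.4]
opening: 0.997
finger_force: 0.0
```

{"api": "send_rows", "payload": {"motion": [{"x": -2.56, "y": -2.77, "z": 0, "rx": 0, "ry": 0, "rz": 0, "jaw": 8.8}, {"x": -2.56, "y": -2.77, "z": 0, "rx": 0, "ry": 0, "rz": 0, "jaw": 8.8}, {"x": -2.56, "y": -2.77, "z": 0, "rx": 0, "ry": 0, "rz": 0, "jaw": 8.8}, {"x": -2.56, "y": -2.77, "z": 0, "rx": 0, "ry": 0, "rz": 0, "jaw": 8.8}, {"x": -2.56, "y": -2.77, "z": 0, "rx": 0, "ry": 0, "rz": 0, "jaw": 8.8}]}}

```text
clock: 1.2
tool_pos: [0.339, 0.449, 0.2498]
eef_rot: [0.001, 1.0, 0.0, 0.0]
contact_force: [0.2, 0.2, -0.2]
opening: 0.998
finger_force: 0.0
```

{"api": "send_rows", "payload": {"motion": [{"x": -2.56, "y": -2.77, "z": 0, "rx": 0, "ry": 0, "rz": 0, "jaw": 8.8}, {"x": -2.56, "y": -2.77, "z": 0, "rx": 0, "ry": 0, "rz": 0, "jaw": 8.8}, {"x": -2.56, "y": -2.77, "z": 0, "rx": 0, "ry": 0, "rz": 0, "jaw": 8.8}, {"x": -2.56, "y": -2.77, "z": 0, "rx": 0, "ry": 0, "rz": 0, "jaw": 8.8}, {"x": -2.56, "y": -2.77, "z": 0, "rx": 0, "ry": 0, "rz": 0, "jaw": 8.8}]}}

```text
clock: 1.7
tool_pos: [0.4671, 0.3105, 0.2498]
eef_rot: [0.001, 1.0, 0.0, 0.0]
contact_force: [-0.2, -0.4, -0.8]
opening: 1.001
finger_force: 0.0
```

{"api": "send_rows", "payload": {"motion": [{"x": 0, "y": 0, "z": 2.5, "rx": 0, "ry": 0, "rz": 0, "jaw": 8.8}, {"x": 0, "y": 0, "z": 2.5, "rx": 0, "ry": 0, "rz": 0, "jaw": 8.8}, {"x": 0, "y": 0, "z": 2.5, "rx": 0, "ry": 0, "rz": 0, "jaw": 8.8}, {"x": 0, "y": 0, "z": 2.5, "rx": 0, "ry": 0, "rz": 0, "jaw": 8.8}, {"x": 0, "y": 0, "z": 2, "rx": 0, "ry": 0, "rz": 0, "jaw": 8.8}]}}

```text
clock: 2.2
tool_pos: [0.466, 0.3115, 0.1284]
eef_rot: [0.001, 1.0, -0.0, -0.0]
contact_force: [-0.1, 0.9, 0.7]
opening: 1.0
finger_force: 0.0
```

```bash
python3 -c "
from h import *
go(*T['rm'],.037)
cv2.imwrite('pics/a1.png',cv2.resize(Cam('top').img[130:300,100:330],None,fx=3,fy=3))"
```

```text
t2.2 pos [0.466  0.3115 0.1284] ty [ 0.002  1.    -0.001] tz [-0.    -0.001 -1.   ] open 1.0 ff 0.0 F [-0.1  0.9  0.7]
delta tool cm [ 0.03 -0.01  9.14]
```

View pics/a1.png

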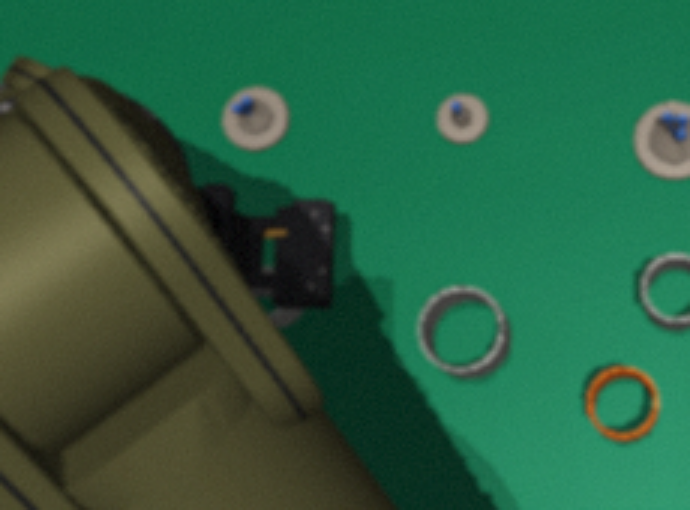

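The arm hides the grasp from the top camera, but nothing stands near the fingers. I descend and grip.

{"api": "send_rows", "payload": {"motion": [{"x": 0, "y": 0, "z": 2.5, "rx": 0, "ry": 0, "rz": 0, "jaw": 8.8}, {"x": 0, "y": 0, "z": 2.5, "rx": 0, "ry": 0, "rz": 0, "jaw": 8.8}, {"x": 0, "y": 0, "z": 2.5, "rx": 0, "ry": 0, "rz": 0, "jaw": 8.8}, {"x": 0, "y": 0, "z": 1.6, "rx": 0, "ry": 0, "rz": 0, "jaw": 8.8}, {"x": 0, "y": 0, "z": 0, "rx": 0, "ry": 0, "rz": 0, "jaw": 6}], "grip_force": 25}}

```text
clock: 2.75
tool_pos: [0.4653, 0.3112, 0.0374]
eef_rot: [0.0, 1.0, -0.001, -0.001]
contact_force: [-0.5, -0.5, -0.7]
opening: 0.931
finger_force: 0.0
```

{"api": "send_rows", "payload": {"motion": [{"x": 0, "y": 0, "z": 0, "rx": 0, "ry": 0, "rz": 0, "jaw": 3.5}, {"x": 0, "y": 0, "z": 0, "rx": 0, "ry": 0, "rz": 0, "jaw": 3.5}, {"x": 0, "y": 0, "z": 0, "rx": 0, "ry": 0, "rz": 0, "jaw": 3.5}, {"x": 0, "y": 0, "z": 0, "rx": 0, "ry": 0, "rz": 0, "jaw": 3.5}, {"x": 0, "y": 0, "z": 0, "rx": 0, "ry": 0, "rz": 0, "jaw": 3.5}]}}

```text
clock: 3.25
tool_pos: [0.4664, 0.3115, 0.0392]
eef_rot: [0.0, 1.0, -0.0, 0.0]
contact_force: [1.1, -0.7, 2.2]
opening: 0.477
finger_force: 6.4
```

{"api": "send_rows", "payload": {"motion": [{"x": 0, "y": 0, "z": 0, "rx": 0, "ry": 0, "rz": 0, "jaw": 3.5}, {"x": 0, "y": 0, "z": 0, "rx": 0, "ry": 0, "rz": 0, "jaw": 3.5}, {"x": 0, "y": 0, "z": 0, "rx": 0, "ry": 0, "rz": 0, "jaw": 3.5}, {"x": 0, "y": 0, "z": 0, "rx": 0, "ry": 0, "rz": 0, "jaw": 3.5}, {"x": 0, "y": 0, "z": 0, "rx": 0, "ry": 0, "rz": 0, "jaw": 3.5}]}}

```text
clock: 3.75
tool_pos: [0.4664, 0.3116, 0.0392]
eef_rot: [0.0, 1.0, -0.0, 0.0]
contact_force: [-1.4, -0.9, 5.7]
opening: 0.47
finger_force: 25.0
```

```bash
python3 -c "
from h import *
go(*T['fm'],.125)
c=Cam('scene');print(c.p([.4656,.3113,.05]))
cv2.imwrite('pics/a2.png',cv2.resize(c.img[80:260,330:560],None,fx=3,fy=3))"
```

```text
t3.8 pos [0.4664 0.3116 0.0392] ty [ 0.  1. -0.] tz [ 0.001 -0.    -1.   ] open 0.47 ff 25.0 F [-1.4 -0.9  5.7]
delta tool cm [-15.44   2.45  -8.57]
[427.57771015 162.29913032]
```

View pics/a2.png

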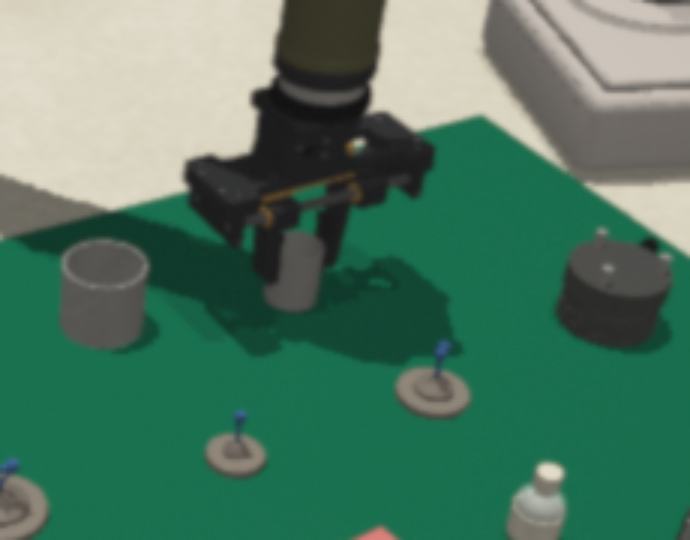

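Opening 0.47 × 88 mm is about 41.5 mm, so the 42 mm ring is in the jaws. I lift and carry it over the medium former at about (440,380) in the crop.

{"api": "send_rows", "payload": {"motion": [{"x": 0, "y": 0, "z": -0.6, "rx": 0, "ry": 0, "rz": 0, "jaw": 3.5}, {"x": 0, "y": 0, "z": -1.5, "rx": 0, "ry": 0, "rz": 0, "jaw": 3.5}, {"x": 0, "y": 0, "z": -2.5, "rx": 0, "ry": 0, "rz": 0, "jaw": 3.5}, {"x": 0, "y": 0, "z": -2.5, "rx": 0, "ry": 0, "rz": 0, "jaw": 3.5}, {"x": 0, "y": 0, "z": -1.5, "rx": 0, "ry": 0, "rz": 0, "jaw": 3.5}]}}

```text
clock: 4.3
tool_pos: [0.4664, 0.3122, 0.1264]
eef_rot: [-0.0, 1.0, 0.001, 0.001]
contact_force: [0.4, -0.5, -1.2]
opening: 0.469
finger_force: 25.0
```

{"api": "send_rows", "payload": {"motion": [{"x": -0.9, "y": 0.15, "z": 0, "rx": 0, "ry": 0, "rz": 0, "jaw": 3.5}, {"x": -2, "y": 0.3, "z": 0, "rx": 0, "ry": 0, "rz": 0, "jaw": 3.5}, {"x": -2.2, "y": 0.35, "z": 0, "rx": 0, "ry": 0, "rz": 0, "jaw": 3.5}, {"x": -2.2, "y": 0.35, "z": 0, "rx": 0, "ry": 0, "rz": 0, "jaw": 3.5}, {"x": -2.2, "y": 0.35, "z": 0, "rx": 0, "ry": 0, "rz": 0, "jaw": 3.5}]}}

```text
clock: 4.8
tool_pos: [0.5621, 0.3263, 0.1234]
eef_rot: [0.0, 1.0, -0.0, -0.001]
contact_force: [0.7, 0.1, -0.7]
opening: 0.476
finger_force: 25.0
```

{"api": "send_rows", "payload": {"motion": [{"x": -2.2, "y": 0.35, "z": 0, "rx": 0, "ry": 0, "rz": 0, "jaw": 3.5}, {"x": -2, "y": 0.35, "z": 0, "rx": 0, "ry": 0, "rz": 0, "jaw": 3.5}, {"x": -1.4, "y": 0.15, "z": 0, "rx": 0, "ry": 0, "rz": 0, "jaw": 3.5}, {"x": -0.4, "y": 0.1, "z": 0, "rx": 0, "ry": 0, "rz": 0, "jaw": 3.5}, {"x": 0, "y": 0, "z": 0, "rx": 0, "ry": 0, "rz": 0, "jaw": 3.5}]}}

```text
clock: 5.3
tool_pos: [0.6211, 0.3358, 0.1234]
eef_rot: [0.0, 1.0, -0.0, -0.001]
contact_force: [-0.3, 0.4, -0.6]
opening: 0.468
finger_force: 25.0
```

```bash
python3 -c "
from h import *
go(.6215,.336,.0462)
c=Cam('scene');t=Cam('top')
cv2.imwrite('pics/a3.png',np.hstack([cv2.resize(c.img[110:260,380:540],(400,375)),cv2.resize(t.img[110:260,110:270],(400,375))]))"
```

```text
t5.3 pos [0.6211 0.3358 0.1234] ty [ 0.     1.    -0.001] tz [-0.001 -0.001 -1.   ] open 0.468 ff 25.0 F [-0.3  0.4 -0.6]
delta tool cm [-0.05  0.02  7.72]
```

View pics/a3.png

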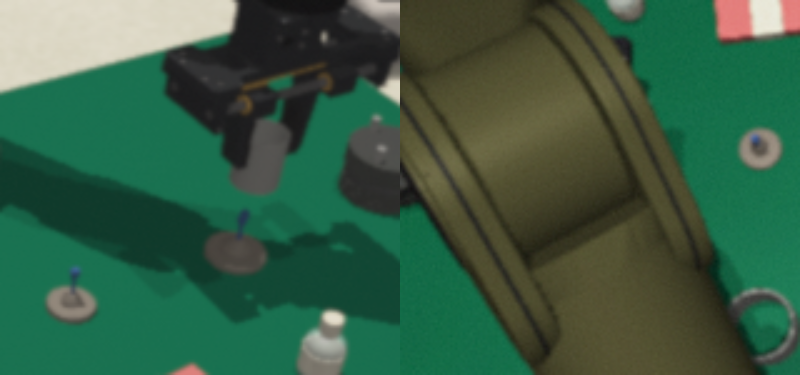

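The ring hangs over the former; in the left view its lower end is at about (257,178) and the former at (236,250). I lower it and check the force near the end.

{"api": "send_rows", "payload": {"motion": [{"x": 0, "y": 0, "z": 1.5, "rx": 0, "ry": 0, "rz": 0, "jaw": 3.5}, {"x": 0, "y": 0, "z": 1.5, "rx": 0, "ry": 0, "rz": 0, "jaw": 3.5}, {"x": 0, "y": 0, "z": 1.0, "rx": 0, "ry": 0, "rz": 0, "jaw": 3.5}, {"x": 0, "y": 0, "z": 1.0, "rx": 0, "ry": 0, "rz": 0, "jaw": 3.5}, {"x": 0, "y": 0, "z": 0, "rx": 0, "ry": 0, "rz": 0, "jaw": 3.5}]}}

```text
clock: 5.9
tool_pos: [0.6198, 0.3355, 0.0724]
eef_rot: [-0.0, 1.0, -0.001, -0.002]
contact_force: [-0.3, 0.4, -1.4]
opening: 0.47
finger_force: 25.0
```

{"api": "send_rows", "payload": {"motion": [{"x": 0, "y": 0, "z": 0.7, "rx": 0, "ry": 0, "rz": 0, "jaw": 3.5}, {"x": 0, "y": 0, "z": 0.7, "rx": 0, "ry": 0, "rz": 0, "jaw": 3.5}, {"x": 0, "y": 0, "z": 0.5, "rx": 0, "ry": 0, "rz": 0, "jaw": 3.5}, {"x": 0, "y": 0, "z": 0.4, "rx": 0, "ry": 0, "rz": 0, "jaw": 3.5}, {"x": 0, "y": 0, "z": 0.1, "rx": 0, "ry": 0, "rz": 0, "jaw": 3.5}]}}

```text
clock: 6.4
tool_pos: [0.6209, 0.3361, 0.0501]
eef_rot: [-0.0, 1.0, -0.0, -0.0]
contact_force: [-0.1, 0.3, -0.6]
opening: 0.473
finger_force: 25.0
```

```bash
python3 -c "
from h import *
go(.6215,.336,.0462)
c=Cam('scene')
im=cv2.resize(c.img[160:250,420:520],(600,540),interpolation=cv2.INTER_CUBIC)
cv2.imwrite('pics/a4.png',im)"
```

```text
t6.4 pos [0.6209 0.3361 0.0501] ty [-0.  1. -0.] tz [-0.001 -0.    -1.   ] open 0.473 ff 25.0 F [-0.1  0.3 -0.6]
delta tool cm [-0.06 -0.01  0.39]
```

View pics/a4.png

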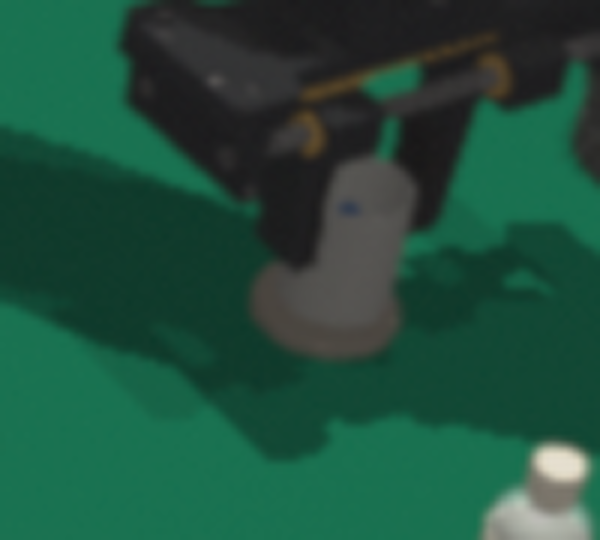

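The wax is inside the ring, but the ring seems to sit right of the flange's middle (flange x 250–400, ring 287–398 in the crop). I check with model outlines.

```bash
cat >> h.py <<'E'
def over(cam,box,k,circs,name):
    u0,v0,u1,v1=box; im=cv2.resize(cam.img[v0:v1,u0:u1],None,fx=k,fy=k,interpolation=cv2.INTER_CUBIC)
    im=cv2.convertScaleAbs(im,alpha=1.6)
    t=np.linspace(0,2*np.pi,60)
    for (x,y,z,r,col) in circs:
        q=(cam.p(np.stack([x+r*np.cos(t),y+r*np.sin(t),t*0+z],-1))+.5-[u0,v0])*k
        cv2.polylines(im,[q.round().astype(int)],True,col,1)
    cv2.imwrite(name,im)
E
python3 -c "
from h import *
c=Cam('scene')
over(c,(420,160,520,250),6,[(.6207,.336,.009,.027,(0,255,255)),(.6196,.3366,.009,.027,(255,255,0)),(.6205,.3361,.013,.021,(0,0,255)),(.6205,.3361,.063,.021,(0,0,255))],'pics/a5.png')"
```

```text
(no output)
```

View pics/a5.png

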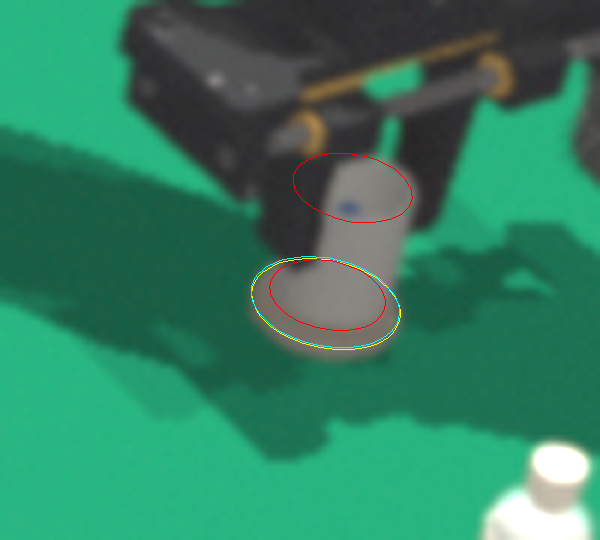

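No lateral force is felt, and the ring's lower end is already at the shoulder's height, so it is around the shoulder and inside the 4 mm play. I lower the last 4 mm gently.

{"api": "send_rows", "payload": {"motion": [{"x": 0, "y": 0, "z": 0.15, "rx": 0, "ry": 0, "rz": 0, "jaw": 3.5}, {"x": 0, "y": 0, "z": 0.15, "rx": 0, "ry": 0, "rz": 0, "jaw": 3.5}, {"x": 0, "y": 0, "z": 0.05, "rx": 0, "ry": 0, "rz": 0, "jaw": 3.5}, {"x": 0, "y": 0, "z": 0, "rx": 0, "ry": 0, "rz": 0, "jaw": 3.5}, {"x": 0, "y": 0, "z": 0, "rx": 0, "ry": 0, "rz": 0, "jaw": 3.5}]}}

```text
clock: 7.0
tool_pos: [0.6211, 0.3363, 0.0473]
eef_rot: [-0.0, 1.0, 0.0, 0.0]
contact_force: [-0.1, 0.6, -0.7]
opening: 0.476
finger_force: 25.0
```

{"api": "send_rows", "payload": {"motion": [{"x": 0, "y": 0, "z": 0.1, "rx": 0, "ry": 0, "rz": 0, "jaw": 3.5}, {"x": 0, "y": 0, "z": 0, "rx": 0, "ry": 0, "rz": 0, "jaw": 3.5}, {"x": 0, "y": 0, "z": 0, "rx": 0, "ry": 0, "rz": 0, "jaw": 3.5}, {"x": 0, "y": 0, "z": 0, "rx": 0, "ry": 0, "rz": 0, "jaw": 3.5}, {"x": 0, "y": 0, "z": 0, "rx": 0, "ry": 0, "rz": 0, "jaw": 3.5}]}}

```text
clock: 7.5
tool_pos: [0.6212, 0.3364, 0.0463]
eef_rot: [-0.0, 1.0, 0.0, 0.0]
contact_force: [0.1, 0.4, -0.4]
opening: 0.472
finger_force: 25.0
```

{"api": "send_rows", "payload": {"motion": [{"x": 0, "y": 0, "z": 0.1, "rx": 0, "ry": 0, "rz": 0, "jaw": 3.5}, {"x": 0, "y": 0, "z": 0, "rx": 0, "ry": 0, "rz": 0, "jaw": 3.5}, {"x": 0, "y": 0, "z": 0, "rx": 0, "ry": 0, "rz": 0, "jaw": 3.5}, {"x": 0, "y": 0, "z": 0, "rx": 0, "ry": 0, "rz": 0, "jaw": 3.5}, {"x": 0, "y": 0, "z": 0, "rx": 0, "ry": 0, "rz": 0, "jaw": 3.5}]}}

```text
clock: 8.0
tool_pos: [0.6213, 0.3364, 0.0463]
eef_rot: [-0.0, 1.0, 0.0, 0.0]
contact_force: [-1.0, -1.4, 4.9]
opening: 0.468
finger_force: 25.0
```

It is in contact at the predicted height (predicted 0.0462, measured 0.0463), so the medium ring is seated. I release, rise, and go over the largest ring.

{"api": "send_rows", "payload": {"motion": [{"x": 0, "y": 0, "z": 0, "rx": 0, "ry": 0, "rz": 0, "jaw": 4.8}, {"x": 0, "y": 0, "z": 0, "rx": 0, "ry": 0, "rz": 0, "jaw": 6.0}, {"x": 0, "y": 0, "z": 0, "rx": 0, "ry": 0, "rz": 0, "jaw": 7.5}, {"x": 0, "y": 0, "z": 0, "rx": 0, "ry": 0, "rz": 0, "jaw": 8.8}, {"x": 0, "y": 0, "z": 0, "rx": 0, "ry": 0, "rz": 0, "jaw": 8.8}]}}

```text
clock: 8.5
tool_pos: [0.621, 0.3363, 0.045]
eef_rot: [-0.0, 1.0, -0.0, -0.0]
contact_force: [-0.7, -1.0, -0.2]
opening: 0.884
finger_force: 0.0
```

{"api": "send_rows", "payload": {"motion": [{"x": 0, "y": 0, "z": -1, "rx": 0, "ry": 0, "rz": 0, "jaw": 8.8}, {"x": 0, "y": 0, "z": -2.5, "rx": 0, "ry": 0, "rz": 0, "jaw": 8.8}, {"x": 0, "y": 0, "z": -2.5, "rx": 0, "ry": 0, "rz": 0, "jaw": 8.8}, {"x": 0, "y": 0, "z": -2.5, "rx": 0, "ry": 0, "rz": 0, "jaw": 8.8}, {"x": 0, "y": 0, "z": -2.5, "rx": 0, "ry": 0, "rz": 0, "jaw": 8.8}]}}

```text
clock: 9.0
tool_pos: [0.6212, 0.3363, 0.1571]
eef_rot: [-0.0, 1.0, 0.0, 0.0]
contact_force: [-0.3, 0.2, 0.6]
opening: 0.997
finger_force: 0.0
```

{"api": "send_rows", "payload": {"motion": [{"x": 1, "y": -1, "z": 0, "rx": 0, "ry": 0, "rz": 0, "jaw": 8.8}, {"x": 2.2, "y": -2.2, "z": 0, "rx": 0, "ry": 0, "rz": 0, "jaw": 8.8}, {"x": 2.5, "y": -2.4, "z": 0, "rx": 0, "ry": 0, "rz": 0, "jaw": 8.8}, {"x": 2.5, "y": -2.4, "z": 0, "rx": 0, "ry": 0, "rz": 0, "jaw": 8.8}, {"x": 2.5, "y": -2.4, "z": 0, "rx": 0, "ry": 0, "rz": 0, "jaw": 8.8}]}}

```text
clock: 9.5
tool_pos: [0.5134, 0.2314, 0.1561]
eef_rot: [-0.0, 1.0, 0.0, 0.001]
contact_force: [0.5, -0.3, 0.3]
opening: 1.0
finger_force: 0.0
```

{"api": "send_rows", "payload": {"motion": [{"x": 2.5, "y": -2.4, "z": 0, "rx": 0, "ry": 0, "rz": 0, "jaw": 8.8}, {"x": 2.5, "y": -2.4, "z": 0, "rx": 0, "ry": 0, "rz": 0, "jaw": 8.8}, {"x": 2, "y": -1.9, "z": 0, "rx": 0, "ry": 0, "rz": 0, "jaw": 8.8}, {"x": 1, "y": -1, "z": 0, "rx": 0, "ry": 0, "rz": 0, "jaw": 8.8}, {"x": 0, "y": 0, "z": 0, "rx": 0, "ry": 0, "rz": 0, "jaw": 8.8}]}}

```text
clock: 10.0
tool_pos: [0.4329, 0.1535, 0.1559]
eef_rot: [0.0, 1.0, -0.001, -0.0]
contact_force: [-0.1, -0.2, -0.6]
opening: 1.0
finger_force: 0.0
```

```bash
python3 -c "
from h import *
go(*T['rx'],.042)
c=Cam('scene');t=Cam('top')
print(fit(t,*t.p([*T['fm'],.059]),.059,.021,.008))
over(c,(420,160,520,250),5,[(.6196,.3366,.009,.027,(255,255,0)),(.6205,.3361,.009,.021,(0,0,255)),(.6205,.3361,.059,.021,(0,0,255))],'pics/a6.png')"
```

```text
t10.0 pos [0.4329 0.1535 0.1559] ty [ 0.001  1.    -0.002] tz [-0.001 -0.002 -1.   ] open 1.0 ff 0.0 F [-0.1 -0.2 -0.6]
delta tool cm [-0.1   0.22 11.39]
(np.float64(0.6202000000000002), np.float64(0.3355000000000001), np.float64(0.021500000000000002), 37.70619201660156)
```

View pics/a6.png

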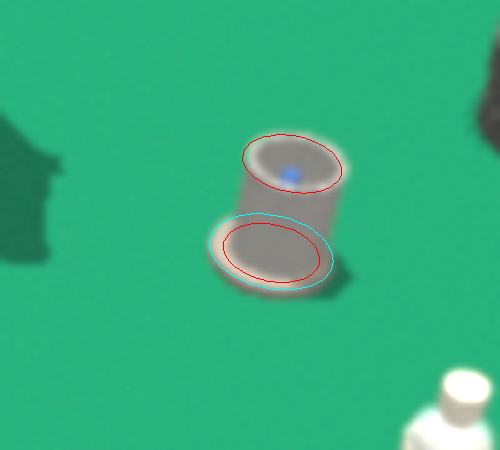

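Seen from the scene camera the medium ring stands upright on its flange with the wax inside. Its rim at about (295,163) fits the 59 mm height, and it is about 2 mm off centre. Now the largest ring.

{"api": "send_rows", "payload": {"motion": [{"x": -0.1, "y": 0.2, "z": 2.5, "rx": 0, "ry": 0, "rz": 0, "jaw": 8.8}, {"x": 0, "y": 0, "z": 2.5, "rx": 0, "ry": 0, "rz": 0, "jaw": 8.8}, {"x": 0, "y": 0, "z": 2.0, "rx": 0, "ry": 0, "rz": 0, "jaw": 8.8}, {"x": 0, "y": 0, "z": 1.5, "rx": 0, "ry": 0, "rz": 0, "jaw": 8.8}, {"x": 0, "y": 0, "z": 0, "rx": 0, "ry": 0, "rz": 0, "jaw": 8.8}], "grip_force": 30}}

```text
clock: 10.6
tool_pos: [0.4356, 0.1585, 0.0687]
eef_rot: [-0.001, 1.0, -0.0, -0.0]
contact_force: [0.1, -0.7, -0.4]
opening: 1.0
finger_force: 0.0
```

{"api": "send_rows", "payload": {"motion": [{"x": 0, "y": 0, "z": 1.5, "rx": 0, "ry": 0, "rz": 0, "jaw": 8.8}, {"x": 0, "y": 0, "z": 1.0, "rx": 0, "ry": 0, "rz": 0, "jaw": 8.8}, {"x": 0, "y": 0, "z": 0.4, "rx": 0, "ry": 0, "rz": 0, "jaw": 8.8}, {"x": 0, "y": 0, "z": 0, "rx": 0, "ry": 0, "rz": 0, "jaw": 7.5}, {"x": 0, "y": 0, "z": 0, "rx": 0, "ry": 0, "rz": 0, "jaw": 5.9}]}}

```text
clock: 11.1
tool_pos: [0.4355, 0.1574, 0.0416]
eef_rot: [-0.0, 1.0, 0.0, 0.0]
contact_force: [0.4, 0.3, 0.5]
opening: 0.842
finger_force: 0.0
```

{"api": "send_rows", "payload": {"motion": [{"x": 0, "y": 0, "z": 0, "rx": 0, "ry": 0, "rz": 0, "jaw": 5.9}, {"x": 0, "y": 0, "z": 0, "rx": 0, "ry": 0, "rz": 0, "jaw": 5.9}, {"x": 0, "y": 0, "z": 0, "rx": 0, "ry": 0, "rz": 0, "jaw": 5.9}, {"x": 0, "y": 0, "z": 0, "rx": 0, "ry": 0, "rz": 0, "jaw": 5.9}, {"x": 0, "y": 0, "z": 0, "rx": 0, "ry": 0, "rz": 0, "jaw": 5.9}]}}

```text
clock: 11.6
tool_pos: [0.4354, 0.157, 0.0416]
eef_rot: [0.0, 1.0, -0.0, 0.0]
contact_force: [0.5, -1.9, 5.5]
opening: 0.754
finger_force: 30.0
```

```bash
python3 -c "
from h import *
go(*T['fx'],.14)"
```

```text
t11.6 pos [0.4354 0.157  0.0416] ty [ 0.  1. -0.] tz [ 0.001 -0.    -1.   ] open 0.754 ff 30.0 F [ 0.5 -1.9  5.5]
delta tool cm [-17.28 -45.95  -9.83]
```

Opening 0.754 is 66.4 mm, so the largest ring is held. I lift it high and carry it to its former.

{"api": "send_rows", "payload": {"motion": [{"x": 0, "y": 0, "z": -1, "rx": 0, "ry": 0, "rz": 0, "jaw": 5.9}, {"x": 0, "y": 0, "z": -2.5, "rx": 0, "ry": 0, "rz": 0, "jaw": 5.9}, {"x": 0, "y": 0, "z": -2.5, "rx": 0, "ry": 0, "rz": 0, "jaw": 5.9}, {"x": 0, "y": 0, "z": -2.5, "rx": 0, "ry": 0, "rz": 0, "jaw": 5.9}, {"x": 0, "y": 0, "z": -1.5, "rx": 0, "ry": 0, "rz": 0, "jaw": 5.9}]}}

```text
clock: 12.1
tool_pos: [0.4353, 0.1575, 0.1432]
eef_rot: [-0.0, 1.0, 0.001, 0.001]
contact_force: [0.8, 0.8, -1.8]
opening: 0.754
finger_force: 30.0
```

{"api": "send_rows", "payload": {"motion": [{"x": -0.44, "y": -1.15, "z": 0, "rx": 0, "ry": 0, "rz": 0, "jaw": 5.9}, {"x": -0.87, "y": -2.3, "z": 0, "rx": 0, "ry": 0, "rz": 0, "jaw": 5.9}, {"x": -0.87, "y": -2.3, "z": 0, "rx": 0, "ry": 0, "rz": 0, "jaw": 5.9}, {"x": -0.87, "y": -2.3, "z": 0, "rx": 0, "ry": 0, "rz": 0, "jaw": 5.9}, {"x": -0.87, "y": -2.3, "z": 0, "rx": 0, "ry": 0, "rz": 0, "jaw": 5.9}]}}

```text
clock: 12.6
tool_pos: [0.4741, 0.0516, 0.1403]
eef_rot: [0.0, 1.0, -0.0, -0.001]
contact_force: [-0.6, 0.9, -2.4]
opening: 0.749
finger_force: 30.0
```

{"api": "send_rows", "payload": {"motion": [{"x": -0.87, "y": -2.3, "z": 0, "rx": 0, "ry": 0, "rz": 0, "jaw": 5.9}, {"x": -0.87, "y": -2.3, "z": 0, "rx": 0, "ry": 0, "rz": 0, "jaw": 5.9}, {"x": -0.87, "y": -2.3, "z": 0, "rx": 0, "ry": 0, "rz": 0, "jaw": 5.9}, {"x": -0.87, "y": -2.3, "z": 0, "rx": 0, "ry": 0, "rz": 0, "jaw": 5.9}, {"x": -0.87, "y": -2.3, "z": 0, "rx": 0, "ry": 0, "rz": 0, "jaw": 5.9}]}}

```text
clock: 13.1
tool_pos: [0.5172, -0.0635, 0.1401]
eef_rot: [0.0, 1.0, -0.0, -0.001]
contact_force: [-0.6, 0.5, -2.0]
opening: 0.753
finger_force: 30.0
```

{"api": "send_rows", "payload": {"motion": [{"x": -0.87, "y": -2.3, "z": 0, "rx": 0, "ry": 0, "rz": 0, "jaw": 5.9}, {"x": -0.87, "y": -2.3, "z": 0, "rx": 0, "ry": 0, "rz": 0, "jaw": 5.9}, {"x": -0.87, "y": -2.3, "z": 0, "rx": 0, "ry": 0, "rz": 0, "jaw": 5.9}, {"x": -0.87, "y": -2.3, "z": 0, "rx": 0, "ry": 0, "rz": 0, "jaw": 5.9}, {"x": -0.87, "y": -2.3, "z": 0, "rx": 0, "ry": 0, "rz": 0, "jaw": 5.9}]}}

```text
clock: 13.6
tool_pos: [0.5603, -0.1784, 0.1397]
eef_rot: [0.0, 1.0, -0.0, -0.001]
contact_force: [0.1, 0.6, -2.7]
opening: 0.754
finger_force: 30.0
```

{"api": "send_rows", "payload": {"motion": [{"x": -0.87, "y": -2.3, "z": 0, "rx": 0, "ry": 0, "rz": 0, "jaw": 5.9}, {"x": -0.87, "y": -2.3, "z": 0, "rx": 0, "ry": 0, "rz": 0, "jaw": 5.9}, {"x": -0.87, "y": -2.3, "z": 0, "rx": 0, "ry": 0, "rz": 0, "jaw": 5.9}, {"x": -0.87, "y": -2.3, "z": 0, "rx": 0, "ry": 0, "rz": 0, "jaw": 5.9}, {"x": -0.87, "y": -2.3, "z": 0, "rx": 0, "ry": 0, "rz": 0, "jaw": 5.9}]}}

```text
clock: 14.1
tool_pos: [0.6035, -0.2933, 0.1393]
eef_rot: [0.0, 1.0, 0.0, -0.002]
contact_force: [0.5, -0.9, -2.2]
opening: 0.75
finger_force: 30.0
```

{"api": "send_rows", "payload": {"motion": [{"x": -0.44, "y": -1.15, "z": 0, "rx": 0, "ry": 0, "rz": 0, "jaw": 5.9}, {"x": 0, "y": 0, "z": 0, "rx": 0, "ry": 0, "rz": 0, "jaw": 5.9}, {"x": 0, "y": 0, "z": 0, "rx": 0, "ry": 0, "rz": 0, "jaw": 5.9}, {"x": 0, "y": 0, "z": 0, "rx": 0, "ry": 0, "rz": 0, "jaw": 5.9}, {"x": 0, "y": 0, "z": 0, "rx": 0, "ry": 0, "rz": 0, "jaw": 5.9}]}}

```text
clock: 14.6
tool_pos: [0.6091, -0.3015, 0.141]
eef_rot: [-0.001, 1.0, 0.0, -0.0]
contact_force: [-0.2, -0.7, -2.2]
opening: 0.751
finger_force: 30.0
```

```bash
python3 -c "
from h import *
go(.6096,-.3025,.0486)"
```

```text
t14.6 pos [ 0.6091 -0.3015  0.141 ] ty [-0.002  1.     0.001] tz [-0.001  0.001 -1.   ] open 0.751 ff 30.0 F [-0.2 -0.7 -2.2]
delta tool cm [-0.05 -0.11  9.24]
```

{"api": "send_rows", "payload": {"motion": [{"x": -0.05, "y": -0.1, "z": 1.5, "rx": 0, "ry": 0, "rz": 0, "jaw": 5.9}, {"x": 0, "y": 0, "z": 1.5, "rx": 0, "ry": 0, "rz": 0, "jaw": 5.9}, {"x": 0, "y": 0, "z": 1.5, "rx": 0, "ry": 0, "rz": 0, "jaw": 5.9}, {"x": 0, "y": 0, "z": 1.2, "rx": 0, "ry": 0, "rz": 0, "jaw": 5.9}, {"x": 0, "y": 0, "z": 0.3, "rx": 0, "ry": 0, "rz": 0, "jaw": 5.9}]}}

```text
clock: 15.1
tool_pos: [0.6084, -0.3032, 0.0785]
eef_rot: [-0.0, 1.0, 0.001, -0.002]
contact_force: [0.2, 0.6, -1.8]
opening: 0.757
finger_force: 30.0
```

{"api": "send_rows", "payload": {"motion": [{"x": 0, "y": 0, "z": 0.5, "rx": 0, "ry": 0, "rz": 0, "jaw": 5.9}, {"x": 0, "y": 0, "z": 0.5, "rx": 0, "ry": 0, "rz": 0, "jaw": 5.9}, {"x": 0, "y": 0, "z": 0.2, "rx": 0, "ry": 0, "rz": 0, "jaw": 5.9}, {"x": 0, "y": 0, "z": 0, "rx": 0, "ry": 0, "rz": 0, "jaw": 5.9}, {"x": 0, "y": 0, "z": 0, "rx": 0, "ry": 0, "rz": 0, "jaw": 5.9}]}}

```text
clock: 15.6
tool_pos: [0.6101, -0.3038, 0.0696]
eef_rot: [-0.0, 1.0, -0.0, 0.0]
contact_force: [0.0, 0.8, -1.7]
opening: 0.752
finger_force: 30.0
```

```bash
python3 -c "
from h import *
go(.6096,-.3025,.0486)
c=Cam('scene')
u,v=c.p([.608,-.3025,.03]).astype(int)
x,y,_=get_state()['tool_pos']
z=get_state()['tool_pos'][2]-.0396
print(u,v)
over(c,(u-65,v-55,u+65,v+45),5,[(.6082,-.3022,.009,.039,(255,255,0)),(x-.0016,y,z,.033,(0,0,255)),(x-.0016,y,z+.058,.033,(0,0,255))],'pics/a7.png')"
```

```text
t15.6 pos [ 0.6101 -0.3038  0.0696] ty [-0.  1. -0.] tz [ 0.001 -0.    -1.   ] open 0.752 ff 30.0 F [ 0.   0.8 -1.7]
delta tool cm [0.05 0.13 2.1 ]
187 290
```

View pics/a7.png

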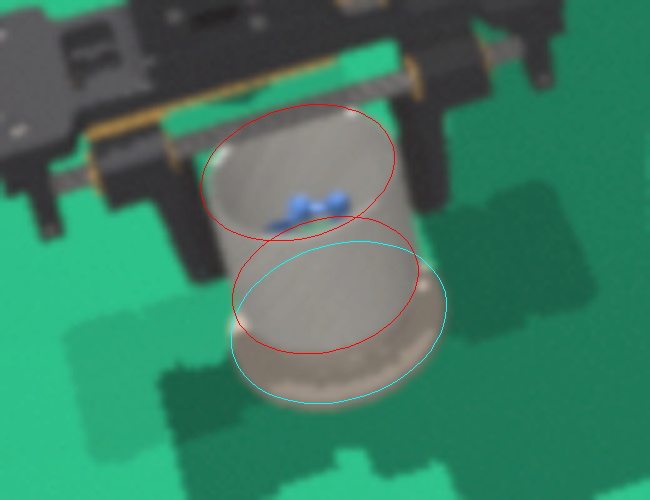

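The wax is inside the ring and the ring is centred over the flange within about 1 mm (cyan outline around (339,322)). I lower on.

{"api": "send_rows", "payload": {"motion": [{"x": 0, "y": 0, "z": 0.5, "rx": 0, "ry": 0, "rz": 0, "jaw": 5.9}, {"x": 0, "y": 0, "z": 0.5, "rx": 0, "ry": 0, "rz": 0, "jaw": 5.9}, {"x": 0, "y": 0, "z": 0.5, "rx": 0, "ry": 0, "rz": 0, "jaw": 5.9}, {"x": 0, "y": 0, "z": 0.2, "rx": 0, "ry": 0, "rz": 0, "jaw": 5.9}, {"x": 0, "y": 0, "z": 0, "rx": 0, "ry": 0, "rz": 0, "jaw": 5.9}]}}

```text
clock: 16.15
tool_pos: [0.6095, -0.3036, 0.0515]
eef_rot: [-0.0, 1.0, 0.0, -0.0]
contact_force: [-0.5, 0.3, -2.5]
opening: 0.75
finger_force: 30.0
```

{"api": "send_rows", "payload": {"motion": [{"x": 0, "y": 0, "z": 0.15, "rx": 0, "ry": 0, "rz": 0, "jaw": 5.9}, {"x": 0, "y": 0, "z": 0.1, "rx": 0, "ry": 0, "rz": 0, "jaw": 5.9}, {"x": 0, "y": 0, "z": 0, "rx": 0, "ry": 0, "rz": 0, "jaw": 5.9}, {"x": 0, "y": 0, "z": 0, "rx": 0, "ry": 0, "rz": 0, "jaw": 5.9}, {"x": 0, "y": 0, "z": 0, "rx": 0, "ry": 0, "rz": 0, "jaw": 5.9}]}}

```text
clock: 16.65
tool_pos: [0.6099, -0.3038, 0.0498]
eef_rot: [-0.0, 1.0, 0.0, 0.0]
contact_force: [-0.3, 0.2, -2.7]
opening: 0.75
finger_force: 30.0
```

{"api": "send_rows", "payload": {"motion": [{"x": 0, "y": 0, "z": 0.1, "rx": 0, "ry": 0, "rz": 0, "jaw": 5.9}, {"x": 0, "y": 0, "z": 0, "rx": 0, "ry": 0, "rz": 0, "jaw": 5.9}, {"x": 0, "y": 0, "z": 0, "rx": 0, "ry": 0, "rz": 0, "jaw": 5.9}, {"x": 0, "y": 0, "z": 0, "rx": 0, "ry": 0, "rz": 0, "jaw": 5.9}, {"x": 0, "y": 0, "z": 0, "rx": 0, "ry": 0, "rz": 0, "jaw": 5.9}]}}

```text
clock: 17.15
tool_pos: [0.61, -0.3038, 0.0488]
eef_rot: [-0.0, 1.0, -0.0, 0.0]
contact_force: [0.6, -0.3, -0.8]
opening: 0.751
finger_force: 30.0
```

{"api": "send_rows", "payload": {"motion": [{"x": 0, "y": 0, "z": 0.1, "rx": 0, "ry": 0, "rz": 0, "jaw": 5.9}, {"x": 0, "y": 0, "z": 0, "rx": 0, "ry": 0, "rz": 0, "jaw": 5.9}, {"x": 0, "y": 0, "z": 0, "rx": 0, "ry": 0, "rz": 0, "jaw": 5.9}, {"x": 0, "y": 0, "z": 0, "rx": 0, "ry": 0, "rz": 0, "jaw": 5.9}, {"x": 0, "y": 0, "z": 0, "rx": 0, "ry": 0, "rz": 0, "jaw": 5.9}]}}

```text
clock: 17.65
tool_pos: [0.6101, -0.3038, 0.0487]
eef_rot: [-0.0, 1.0, -0.0, 0.0]
contact_force: [-1.9, -0.6, 5.8]
opening: 0.752
finger_force: 30.0
```

It is seated at the predicted height. I release and go to the small ring.

{"api": "send_rows", "payload": {"motion": [{"x": 0, "y": 0, "z": 0, "rx": 0, "ry": 0, "rz": 0, "jaw": 7.0}, {"x": 0, "y": 0, "z": 0, "rx": 0, "ry": 0, "rz": 0, "jaw": 8.0}, {"x": 0, "y": 0, "z": 0, "rx": 0, "ry": 0, "rz": 0, "jaw": 8.8}, {"x": 0, "y": 0, "z": 0, "rx": 0, "ry": 0, "rz": 0, "jaw": 8.8}, {"x": 0, "y": 0, "z": 0, "rx": 0, "ry": 0, "rz": 0, "jaw": 8.8}]}}

```text
clock: 18.15
tool_pos: [0.6098, -0.3037, 0.0475]
eef_rot: [-0.0, 1.0, 0.0, -0.0]
contact_force: [0.1, -0.5, -0.4]
opening: 0.995
finger_force: 0.0
```

{"api": "send_rows", "payload": {"motion": [{"x": 0, "y": 0, "z": -1, "rx": 0, "ry": 0, "rz": 0, "jaw": 8.8}, {"x": 0, "y": 0, "z": -2.5, "rx": 0, "ry": 0, "rz": 0, "jaw": 8.8}, {"x": 0, "y": 0, "z": -2.5, "rx": 0, "ry": 0, "rz": 0, "jaw": 8.8}, {"x": 0, "y": 0, "z": -2.5, "rx": 0, "ry": 0, "rz": 0, "jaw": 8.8}, {"x": 0, "y": 0, "z": -1.5, "rx": 0, "ry": 0, "rz": 0, "jaw": 8.8}]}}

```text
clock: 18.65
tool_pos: [0.6109, -0.304, 0.1505]
eef_rot: [-0.0, 1.0, -0.0, 0.002]
contact_force: [1.0, 0.1, 0.2]
opening: 0.997
finger_force: 0.0
```

{"api": "send_rows", "payload": {"motion": [{"x": 1, "y": -0.1, "z": 0, "rx": 0, "ry": 0, "rz": 0, "jaw": 8.8}, {"x": 2.3, "y": -0.2, "z": 0, "rx": 0, "ry": 0, "rz": 0, "jaw": 8.8}, {"x": 2.3, "y": -0.25, "z": 0, "rx": 0, "ry": 0, "rz": 0, "jaw": 8.8}, {"x": 2.3, "y": -0.25, "z": 0, "rx": 0, "ry": 0, "rz": 0, "jaw": 8.8}, {"x": 2.3, "y": -0.25, "z": 0, "rx": 0, "ry": 0, "rz": 0, "jaw": 8.8}]}}

```text
clock: 19.15
tool_pos: [0.5051, -0.3142, 0.1465]
eef_rot: [0.0, 1.0, 0.001, -0.001]
contact_force: [0.1, -0.6, -0.3]
opening: 0.996
finger_force: 0.0
```

{"api": "send_rows", "payload": {"motion": [{"x": 2.3, "y": -0.25, "z": 0, "rx": 0, "ry": 0, "rz": 0, "jaw": 8.8}, {"x": 2.3, "y": -0.2, "z": 0, "rx": 0, "ry": 0, "rz": 0, "jaw": 8.8}, {"x": 1.4, "y": 0, "z": 0, "rx": 0, "ry": 0, "rz": 0, "jaw": 8.8}, {"x": 0, "y": 0, "z": 0, "rx": 0, "ry": 0, "rz": 0, "jaw": 8.8}, {"x": 0, "y": 0, "z": 0, "rx": 0, "ry": 0, "rz": 0, "jaw": 8.8}]}}

```text
clock: 19.65
tool_pos: [0.4476, -0.3186, 0.1472]
eef_rot: [0.0, 1.0, 0.0, -0.0]
contact_force: [-0.1, 0.6, 0.2]
opening: 0.999
finger_force: 0.0
```

```bash
python3 -c "
from h import *
go(*T['rs'],.033)
t=Cam('top')
print(fit(t,*t.p([*T['fx'],.067]),.067,.033,.008))"
```

```text
t19.6 pos [ 0.4476 -0.3186  0.1472] ty [0.    1.    0.001] tz [-0.     0.001 -1.   ] open 0.999 ff 0.0 F [-0.1  0.6  0.2]
delta tool cm [ 0.   -0.08 11.42]
(np.float64(0.60875), np.float64(-0.30399999999999994), np.float64(0.03475), 37.82996368408203)
```

{"api": "send_rows", "payload": {"motion": [{"x": 0, "y": -0.1, "z": 2.5, "rx": 0, "ry": 0, "rz": 0, "jaw": 8.8}, {"x": 0, "y": 0, "z": 2.5, "rx": 0, "ry": 0, "rz": 0, "jaw": 8}, {"x": 0, "y": 0, "z": 2.5, "rx": 0, "ry": 0, "rz": 0, "jaw": 7}, {"x": 0, "y": 0, "z": 2.0, "rx": 0, "ry": 0, "rz": 0, "jaw": 7}, {"x": 0, "y": 0, "z": 1.5, "rx": 0, "ry": 0, "rz": 0, "jaw": 7}], "grip_force": 20}}

```text
clock: 20.2
tool_pos: [0.4488, -0.319, 0.036]
eef_rot: [-0.001, 1.0, 0.001, 0.0]
contact_force: [-0.2, -0.8, 0.1]
opening: 0.794
finger_force: 0.0
```

{"api": "send_rows", "payload": {"motion": [{"x": 0, "y": 0, "z": 0.4, "rx": 0, "ry": 0, "rz": 0, "jaw": 6}, {"x": 0, "y": 0, "z": 0, "rx": 0, "ry": 0, "rz": 0, "jaw": 4.5}, {"x": 0, "y": 0, "z": 0, "rx": 0, "ry": 0, "rz": 0, "jaw": 3.5}, {"x": 0, "y": 0, "z": 0, "rx": 0, "ry": 0, "rz": 0, "jaw": 2.3}, {"x": 0, "y": 0, "z": 0, "rx": 0, "ry": 0, "rz": 0, "jaw": 2.3}]}}

```text
clock: 20.7
tool_pos: [0.4483, -0.3201, 0.0344]
eef_rot: [-0.0, 1.0, -0.0, 0.001]
contact_force: [-0.4, -0.2, -0.2]
opening: 0.364
finger_force: 0.0
```

{"api": "send_rows", "payload": {"motion": [{"x": 0, "y": 0, "z": 0, "rx": 0, "ry": 0, "rz": 0, "jaw": 2.3}, {"x": 0, "y": 0, "z": 0, "rx": 0, "ry": 0, "rz": 0, "jaw": 2.3}, {"x": 0, "y": 0, "z": 0, "rx": 0, "ry": 0, "rz": 0, "jaw": 2.3}, {"x": 0, "y": 0, "z": 0, "rx": 0, "ry": 0, "rz": 0, "jaw": 2.3}, {"x": 0, "y": 0, "z": 0, "rx": 0, "ry": 0, "rz": 0, "jaw": 2.3}]}}

```text
clock: 21.2
tool_pos: [0.4482, -0.3201, 0.0343]
eef_rot: [-0.0, 1.0, -0.0, 0.0]
contact_force: [-0.8, -0.1, 6.2]
opening: 0.326
finger_force: 20.0
```

```bash
python3 -c "
from h import *
go(*T['fs'],.14)"
```

```text
t21.2 pos [ 0.4482 -0.3201  0.0343] ty [-0.     1.    -0.001] tz [ 0.001 -0.001 -1.   ] open 0.326 ff 20.0 F [-0.8 -0.1  6.2]
delta tool cm [-17.09  48.43 -10.59]
```

The small ring is held (about 29 mm). I lift it and carry it to its former.

{"api": "send_rows", "payload": {"motion": [{"x": 0, "y": 0, "z": -1, "rx": 0, "ry": 0, "rz": 0, "jaw": 2.3}, {"x": 0, "y": 0, "z": -2.5, "rx": 0, "ry": 0, "rz": 0, "jaw": 2.3}, {"x": 0, "y": 0, "z": -2.5, "rx": 0, "ry": 0, "rz": 0, "jaw": 2.3}, {"x": 0, "y": 0, "z": -2.5, "rx": 0, "ry": 0, "rz": 0, "jaw": 2.3}, {"x": 0, "y": 0, "z": -1.5, "rx": 0, "ry": 0, "rz": 0, "jaw": 2.3}]}}

```text
clock: 21.7
tool_pos: [0.4481, -0.3199, 0.1357]
eef_rot: [-0.0, 1.0, -0.0, 0.001]
contact_force: [-0.5, 0.0, -0.5]
opening: 0.331
finger_force: 20.0
```

{"api": "send_rows", "payload": {"motion": [{"x": -0.41, "y": 1.15, "z": 0, "rx": 0, "ry": 0, "rz": 0, "jaw": 2.3}, {"x": -0.815, "y": 2.3, "z": 0, "rx": 0, "ry": 0, "rz": 0, "jaw": 2.3}, {"x": -0.815, "y": 2.3, "z": 0, "rx": 0, "ry": 0, "rz": 0, "jaw": 2.3}, {"x": -0.815, "y": 2.3, "z": 0, "rx": 0, "ry": 0, "rz": 0, "jaw": 2.3}, {"x": -0.815, "y": 2.3, "z": 0, "rx": 0, "ry": 0, "rz": 0, "jaw": 2.3}]}}

```text
clock: 22.2
tool_pos: [0.4843, -0.214, 0.1329]
eef_rot: [-0.001, 1.0, 0.001, -0.001]
contact_force: [-0.5, -0.2, -0.2]
opening: 0.323
finger_force: 20.0
```

{"api": "send_rows", "payload": {"motion": [{"x": -0.815, "y": 2.3, "z": 0, "rx": 0, "ry": 0, "rz": 0, "jaw": 2.3}, {"x": -0.815, "y": 2.3, "z": 0, "rx": 0, "ry": 0, "rz": 0, "jaw": 2.3}, {"x": -0.815, "y": 2.3, "z": 0, "rx": 0, "ry": 0, "rz": 0, "jaw": 2.3}, {"x": -0.815, "y": 2.3, "z": 0, "rx": 0, "ry": 0, "rz": 0, "jaw": 2.3}, {"x": -0.815, "y": 2.3, "z": 0, "rx": 0, "ry": 0, "rz": 0, "jaw": 2.3}]}}

```text
clock: 22.7
tool_pos: [0.5247, -0.099, 0.1328]
eef_rot: [-0.001, 1.0, 0.0, -0.001]
contact_force: [0.2, -0.2, -1.4]
opening: 0.323
finger_force: 20.0
```

{"api": "send_rows", "payload": {"motion": [{"x": -0.815, "y": 2.3, "z": 0, "rx": 0, "ry": 0, "rz": 0, "jaw": 2.3}, {"x": -0.815, "y": 2.3, "z": 0, "rx": 0, "ry": 0, "rz": 0, "jaw": 2.3}, {"x": -0.815, "y": 2.3, "z": 0, "rx": 0, "ry": 0, "rz": 0, "jaw": 2.3}, {"x": -0.815, "y": 2.3, "z": 0, "rx": 0, "ry": 0, "rz": 0, "jaw": 2.3}, {"x": -0.815, "y": 2.3, "z": 0, "rx": 0, "ry": 0, "rz": 0, "jaw": 2.3}]}}

```text
clock: 23.2
tool_pos: [0.5651, 0.0159, 0.1327]
eef_rot: [-0.001, 1.0, 0.0, -0.001]
contact_force: [0.1, 0.0, -1.4]
opening: 0.323
finger_force: 20.0
```

{"api": "send_rows", "payload": {"motion": [{"x": -0.815, "y": 2.3, "z": 0, "rx": 0, "ry": 0, "rz": 0, "jaw": 2.3}, {"x": -0.815, "y": 2.3, "z": 0, "rx": 0, "ry": 0, "rz": 0, "jaw": 2.3}, {"x": -0.815, "y": 2.3, "z": 0, "rx": 0, "ry": 0, "rz": 0, "jaw": 2.3}, {"x": -0.815, "y": 2.3, "z": 0, "rx": 0, "ry": 0, "rz": 0, "jaw": 2.3}, {"x": -0.815, "y": 2.3, "z": 0, "rx": 0, "ry": 0, "rz": 0, "jaw": 2.3}]}}

```text
clock: 23.7
tool_pos: [0.6056, 0.1307, 0.1325]
eef_rot: [-0.001, 1.0, -0.0, -0.001]
contact_force: [-0.4, -1.0, 0.4]
opening: 0.326
finger_force: 20.0
```

{"api": "send_rows", "payload": {"motion": [{"x": -0.815, "y": 2.3, "z": 0, "rx": 0, "ry": 0, "rz": 0, "jaw": 2.3}, {"x": -0.41, "y": 1.25, "z": 0, "rx": 0, "ry": 0, "rz": 0, "jaw": 2.3}, {"x": 0, "y": 0, "z": 0, "rx": 0, "ry": 0, "rz": 0, "jaw": 2.3}, {"x": 0, "y": 0, "z": 0, "rx": 0, "ry": 0, "rz": 0, "jaw": 2.3}, {"x": 0, "y": 0, "z": 0, "rx": 0, "ry": 0, "rz": 0, "jaw": 2.3}]}}

```text
clock: 24.2
tool_pos: [0.6185, 0.1621, 0.1333]
eef_rot: [0.001, 1.0, -0.001, -0.001]
contact_force: [-0.0, -0.4, -1.0]
opening: 0.327
finger_force: 20.0
```

```bash
python3 -c "
from h import *
go(.6197,.1643,.0413)"
```

```text
t24.2 pos [0.6185 0.1621 0.1333] ty [ 0.002  1.    -0.002] tz [-0.001 -0.002 -1.   ] open 0.327 ff 20.0 F [-0.  -0.4 -1. ]
delta tool cm [-0.13  0.24  9.2 ]
```

{"api": "send_rows", "payload": {"motion": [{"x": -0.05, "y": 0.1, "z": 1.5, "rx": 0, "ry": 0, "rz": 0, "jaw": 2.3}, {"x": 0, "y": 0, "z": 1.5, "rx": 0, "ry": 0, "rz": 0, "jaw": 2.3}, {"x": 0, "y": 0, "z": 0.6, "rx": 0, "ry": 0, "rz": 0, "jaw": 2.3}, {"x": 0, "y": 0, "z": 0, "rx": 0, "ry": 0, "rz": 0, "jaw": 2.3}, {"x": 0, "y": 0, "z": 0, "rx": 0, "ry": 0, "rz": 0, "jaw": 2.3}]}}

```text
clock: 24.7
tool_pos: [0.6194, 0.1653, 0.0974]
eef_rot: [-0.0, 1.0, 0.0, -0.0]
contact_force: [-0.3, -0.0, -0.9]
opening: 0.327
finger_force: 20.0
```

```bash
python3 -c "
from h import *
go(.6197,.1643,.0413)
c=Cam('scene')
u,v=c.p([*T['fs'],.05]).astype(int)
x,y,z=get_state()['tool_pos'];z-=.0323
over(c,(u-50,v-45,u+50,v+45),6,[(.6183,.1657,.009,.021,(255,255,0)),(x-.0007,y,z,.015,(0,0,255)),(x-.0007,y,z+.046,.015,(0,0,255))],'pics/a8.png')"
```

```text
t24.7 pos [0.6194 0.1653 0.0974] ty [-0.  1.  0.] tz [-0.  0. -1.] open 0.327 ff 20.0 F [-0.3 -0.  -0.9]
delta tool cm [-0.04 -0.1   5.61]
```

View pics/a8.png

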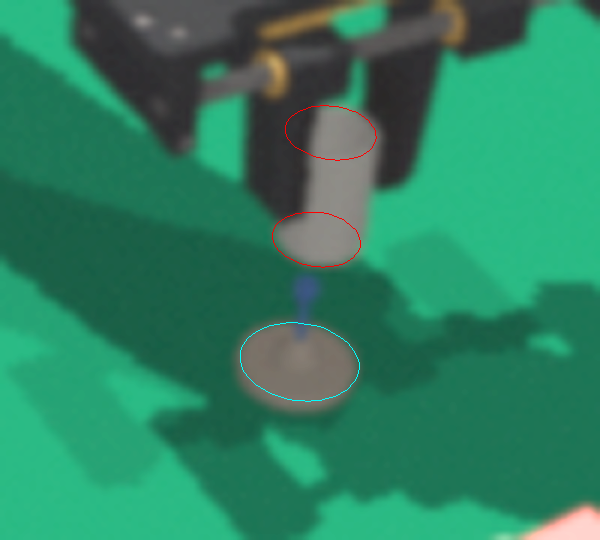

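The ring hangs over the wax tip (blue at (306,288)), perhaps 1 mm too far right. I correct y by −1 mm and lower.

{"api": "send_rows", "payload": {"motion": [{"x": 0, "y": -0.1, "z": 1, "rx": 0, "ry": 0, "rz": 0, "jaw": 2.3}, {"x": 0, "y": 0, "z": 1, "rx": 0, "ry": 0, "rz": 0, "jaw": 2.3}, {"x": 0, "y": 0, "z": 1, "rx": 0, "ry": 0, "rz": 0, "jaw": 2.3}, {"x": 0, "y": 0, "z": 0.7, "rx": 0, "ry": 0, "rz": 0, "jaw": 2.3}, {"x": 0, "y": 0, "z": 0.3, "rx": 0, "ry": 0, "rz": 0, "jaw": 2.3}]}}

```text
clock: 25.25
tool_pos: [0.6188, 0.1641, 0.0564]
eef_rot: [-0.0, 1.0, -0.0, -0.001]
contact_force: [-0.0, 0.2, -1.1]
opening: 0.328
finger_force: 20.0
```

{"api": "send_rows", "payload": {"motion": [{"x": 0, "y": 0, "z": 0.4, "rx": 0, "ry": 0, "rz": 0, "jaw": 2.3}, {"x": 0, "y": 0, "z": 0.4, "rx": 0, "ry": 0, "rz": 0, "jaw": 2.3}, {"x": 0, "y": 0, "z": 0.3, "rx": 0, "ry": 0, "rz": 0, "jaw": 2.3}, {"x": 0, "y": 0, "z": 0, "rx": 0, "ry": 0, "rz": 0, "jaw": 2.3}, {"x": 0, "y": 0, "z": 0, "rx": 0, "ry": 0, "rz": 0, "jaw": 2.3}]}}

```text
clock: 25.75
tool_pos: [0.6195, 0.1643, 0.0468]
eef_rot: [-0.0, 1.0, 0.0, 0.0]
contact_force: [0.3, -0.4, -1.4]
opening: 0.328
finger_force: 20.0
```

{"api": "send_rows", "payload": {"motion": [{"x": 0, "y": 0, "z": 0.2, "rx": 0, "ry": 0, "rz": 0, "jaw": 2.3}, {"x": 0, "y": 0, "z": 0.1, "rx": 0, "ry": 0, "rz": 0, "jaw": 2.3}, {"x": 0, "y": 0, "z": 0, "rx": 0, "ry": 0, "rz": 0, "jaw": 2.3}, {"x": 0, "y": 0, "z": 0, "rx": 0, "ry": 0, "rz": 0, "jaw": 2.3}, {"x": 0, "y": 0, "z": 0, "rx": 0, "ry": 0, "rz": 0, "jaw": 2.3}]}}

```text
clock: 26.25
tool_pos: [0.6195, 0.1643, 0.0438]
eef_rot: [-0.0, 1.0, 0.0, 0.0]
contact_force: [0.3, 0.3, -1.5]
opening: 0.326
finger_force: 20.0
```

{"api": "send_rows", "payload": {"motion": [{"x": 0, "y": 0, "z": 0.1, "rx": 0, "ry": 0, "rz": 0, "jaw": 2.3}, {"x": 0, "y": 0, "z": 0.1, "rx": 0, "ry": 0, "rz": 0, "jaw": 2.3}, {"x": 0, "y": 0, "z": 0, "rx": 0, "ry": 0, "rz": 0, "jaw": 2.3}, {"x": 0, "y": 0, "z": 0, "rx": 0, "ry": 0, "rz": 0, "jaw": 2.3}, {"x": 0, "y": 0, "z": 0, "rx": 0, "ry": 0, "rz": 0, "jaw": 2.3}]}}

```text
clock: 26.75
tool_pos: [0.6195, 0.1643, 0.0417]
eef_rot: [-0.0, 1.0, 0.0, 0.0]
contact_force: [0.6, 0.3, -0.8]
opening: 0.324
finger_force: 20.0
```

{"api": "send_rows", "payload": {"motion": [{"x": 0, "y": 0, "z": 0.1, "rx": 0, "ry": 0, "rz": 0, "jaw": 2.3}, {"x": 0, "y": 0, "z": 0, "rx": 0, "ry": 0, "rz": 0, "jaw": 2.3}, {"x": 0, "y": 0, "z": 0, "rx": 0, "ry": 0, "rz": 0, "jaw": 2.3}, {"x": 0, "y": 0, "z": 0, "rx": 0, "ry": 0, "rz": 0, "jaw": 2.3}, {"x": 0, "y": 0, "z": 0, "rx": 0, "ry": 0, "rz": 0, "jaw": 2.3}]}}

```text
clock: 27.25
tool_pos: [0.6196, 0.1644, 0.0413]
eef_rot: [-0.0, 1.0, 0.0, 0.0]
contact_force: [-1.3, -0.2, 5.3]
opening: 0.329
finger_force: 20.0
```

It is seated exactly at the predicted 0.0413. I release and go to the large grey ring.

{"api": "send_rows", "payload": {"motion": [{"x": 0, "y": 0, "z": 0, "rx": 0, "ry": 0, "rz": 0, "jaw": 3.6}, {"x": 0, "y": 0, "z": 0, "rx": 0, "ry": 0, "rz": 0, "jaw": 5.0}, {"x": 0, "y": 0, "z": 0, "rx": 0, "ry": 0, "rz": 0, "jaw": 7}, {"x": 0, "y": 0, "z": 0, "rx": 0, "ry": 0, "rz": 0, "jaw": 8.8}, {"x": 0, "y": 0, "z": 0, "rx": 0, "ry": 0, "rz": 0, "jaw": 8.8}]}}

```text
clock: 27.75
tool_pos: [0.6194, 0.1643, 0.0406]
eef_rot: [-0.0, 1.0, 0.0, -0.0]
contact_force: [-0.3, -0.6, -0.4]
opening: 0.75
finger_force: 0.0
```

{"api": "send_rows", "payload": {"motion": [{"x": 0, "y": 0, "z": -1, "rx": 0, "ry": 0, "rz": 0, "jaw": 8.8}, {"x": 0, "y": 0, "z": -2.5, "rx": 0, "ry": 0, "rz": 0, "jaw": 8.8}, {"x": 0, "y": 0, "z": -2.5, "rx": 0, "ry": 0, "rz": 0, "jaw": 8.8}, {"x": 0, "y": 0, "z": -2.5, "rx": 0, "ry": 0, "rz": 0, "jaw": 8.8}, {"x": 0, "y": 0, "z": -1.5, "rx": 0, "ry": 0, "rz": 0, "jaw": 8.8}]}}

```text
clock: 28.25
tool_pos: [0.6204, 0.1647, 0.1434]
eef_rot: [-0.0, 1.0, 0.001, 0.001]
contact_force: [0.6, 0.1, -0.8]
opening: 0.997
finger_force: 0.0
```

{"api": "send_rows", "payload": {"motion": [{"x": 1, "y": -1.1, "z": 0, "rx": 0, "ry": 0, "rz": 0, "jaw": 8.8}, {"x": 2, "y": -2.2, "z": 0, "rx": 0, "ry": 0, "rz": 0, "jaw": 8.8}, {"x": 2, "y": -2.3, "z": 0, "rx": 0, "ry": 0, "rz": 0, "jaw": 8.8}, {"x": 2, "y": -2.3, "z": 0, "rx": 0, "ry": 0, "rz": 0, "jaw": 8.8}, {"x": 2, "y": -2.3, "z": 0, "rx": 0, "ry": 0, "rz": 0, "jaw": 8.8}]}}

```text
clock: 28.75
tool_pos: [0.5286, 0.0613, 0.141]
eef_rot: [-0.0, 1.0, -0.0, 0.0]
contact_force: [0.9, 0.3, -0.3]
opening: 0.996
finger_force: 0.0
```

{"api": "send_rows", "payload": {"motion": [{"x": 2, "y": -2.3, "z": 0, "rx": 0, "ry": 0, "rz": 0, "jaw": 8.8}, {"x": 2, "y": -2.3, "z": 0, "rx": 0, "ry": 0, "rz": 0, "jaw": 8.8}, {"x": 1.6, "y": -1.7, "z": 0, "rx": 0, "ry": 0, "rz": 0, "jaw": 8.8}, {"x": 0.9, "y": -0.9, "z": 0, "rx": 0, "ry": 0, "rz": 0, "jaw": 8.8}, {"x": 0, "y": 0, "z": 0, "rx": 0, "ry": 0, "rz": 0, "jaw": 8.8}]}}

```text
clock: 29.25
tool_pos: [0.4634, -0.011, 0.1408]
eef_rot: [0.001, 1.0, -0.001, -0.001]
contact_force: [0.4, -0.1, -0.8]
opening: 0.999
finger_force: 0.0
```

```bash
python3 -c "
from h import *
go(*T['rl'],.039)
t=Cam('top')
print(fit(t,*t.p([*T['fs'],.055]),.055,.015,.008))"
```

```text
t29.2 pos [ 0.4634 -0.011   0.1408] ty [ 0.002  1.    -0.001] tz [-0.001 -0.001 -1.   ] open 0.999 ff 0.0 F [ 0.4 -0.1 -0.8]
delta tool cm [-0.07  0.05 10.18]
(np.float64(0.6192500000000001), np.float64(0.16354999999999995), np.float64(0.016), 36.84901809692383)
```

{"api": "send_rows", "payload": {"motion": [{"x": 0, "y": 0, "z": 2.5, "rx": 0, "ry": 0, "rz": 0, "jaw": 8.8}, {"x": 0, "y": 0, "z": 2.5, "rx": 0, "ry": 0, "rz": 0, "jaw": 8.8}, {"x": 0, "y": 0, "z": 2.0, "rx": 0, "ry": 0, "rz": 0, "jaw": 8.8}, {"x": 0, "y": 0, "z": 1.6, "rx": 0, "ry": 0, "rz": 0, "jaw": 8.8}, {"x": 0, "y": 0, "z": 1.0, "rx": 0, "ry": 0, "rz": 0, "jaw": 8.8}], "grip_force": 28}}

```text
clock: 29.8
tool_pos: [0.466, -0.0077, 0.0433]
eef_rot: [-0.001, 1.0, 0.001, 0.001]
contact_force: [0.4, 0.4, -0.2]
opening: 0.997
finger_force: 0.0
```

{"api": "send_rows", "payload": {"motion": [{"x": 0, "y": 0, "z": 0.5, "rx": 0, "ry": 0, "rz": 0, "jaw": 8}, {"x": 0, "y": 0, "z": 0, "rx": 0, "ry": 0, "rz": 0, "jaw": 7}, {"x": 0, "y": 0, "z": 0, "rx": 0, "ry": 0, "rz": 0, "jaw": 6}, {"x": 0, "y": 0, "z": 0, "rx": 0, "ry": 0, "rz": 0, "jaw": 4.7}, {"x": 0, "y": 0, "z": 0, "rx": 0, "ry": 0, "rz": 0, "jaw": 4.7}]}}

```text
clock: 30.3
tool_pos: [0.4649, -0.0099, 0.0402]
eef_rot: [0.0, 1.0, 0.0, 0.001]
contact_force: [0.5, -0.5, 1.0]
opening: 0.607
finger_force: 28.0
```

{"api": "send_rows", "payload": {"motion": [{"x": 0, "y": 0, "z": 0, "rx": 0, "ry": 0, "rz": 0, "jaw": 4.7}, {"x": 0, "y": 0, "z": 0, "rx": 0, "ry": 0, "rz": 0, "jaw": 4.7}, {"x": 0, "y": 0, "z": 0, "rx": 0, "ry": 0, "rz": 0, "jaw": 4.7}, {"x": 0, "y": 0, "z": 0, "rx": 0, "ry": 0, "rz": 0, "jaw": 4.7}, {"x": 0, "y": 0, "z": 0, "rx": 0, "ry": 0, "rz": 0, "jaw": 4.7}]}}

```text
clock: 30.8
tool_pos: [0.465, -0.0099, 0.0401]
eef_rot: [0.0, 1.0, -0.0, 0.001]
contact_force: [0.3, -0.0, 6.5]
opening: 0.606
finger_force: 28.0
```

```bash
python3 -c "
from h import *
go(*T['fl'],.13)"
```

```text
t30.8 pos [ 0.465  -0.0099  0.0401] ty [ 0.  1. -0.] tz [ 0.001 -0.    -1.   ] open 0.606 ff 28.0 F [ 0.3 -0.   6.5]
delta tool cm [-13.31  -0.06  -8.97]
```

{"api": "send_rows", "payload": {"motion": [{"x": 0, "y": 0, "z": -1, "rx": 0, "ry": 0, "rz": 0, "jaw": 4.7}, {"x": 0, "y": 0, "z": -2.5, "rx": 0, "ry": 0, "rz": 0, "jaw": 4.7}, {"x": 0, "y": 0, "z": -2.5, "rx": 0, "ry": 0, "rz": 0, "jaw": 4.7}, {"x": 0, "y": 0, "z": -2, "rx": 0, "ry": 0, "rz": 0, "jaw": 4.7}, {"x": 0, "y": 0, "z": -1, "rx": 0, "ry": 0, "rz": 0, "jaw": 4.7}]}}

```text
clock: 31.3
tool_pos: [0.4646, -0.0098, 0.1309]
eef_rot: [-0.0, 1.0, 0.0, 0.001]
contact_force: [0.2, 0.0, -2.6]
opening: 0.61
finger_force: 28.0
```

{"api": "send_rows", "payload": {"motion": [{"x": -1, "y": 0, "z": 0, "rx": 0, "ry": 0, "rz": 0, "jaw": 4.7}, {"x": -2, "y": 0, "z": 0, "rx": 0, "ry": 0, "rz": 0, "jaw": 4.7}, {"x": -2.2, "y": 0, "z": 0, "rx": 0, "ry": 0, "rz": 0, "jaw": 4.7}, {"x": -2.2, "y": 0, "z": 0, "rx": 0, "ry": 0, "rz": 0, "jaw": 4.7}, {"x": -2.2, "y": 0, "z": 0, "rx": 0, "ry": 0, "rz": 0, "jaw": 4.7}]}}

```text
clock: 31.8
tool_pos: [0.5613, -0.0098, 0.1282]
eef_rot: [-0.0, 1.0, 0.0, -0.001]
contact_force: [-0.1, 0.3, -1.5]
opening: 0.61
finger_force: 28.0
```

{"api": "send_rows", "payload": {"motion": [{"x": -2, "y": 0, "z": 0, "rx": 0, "ry": 0, "rz": 0, "jaw": 4.7}, {"x": -1.4, "y": 0, "z": 0, "rx": 0, "ry": 0, "rz": 0, "jaw": 4.7}, {"x": -0.4, "y": 0, "z": 0, "rx": 0, "ry": 0, "rz": 0, "jaw": 4.7}, {"x": 0, "y": 0, "z": 0, "rx": 0, "ry": 0, "rz": 0, "jaw": 4.7}, {"x": 0, "y": 0, "z": 0, "rx": 0, "ry": 0, "rz": 0, "jaw": 4.7}]}}

```text
clock: 32.3
tool_pos: [0.5973, -0.0097, 0.1288]
eef_rot: [-0.0, 1.0, -0.0, -0.001]
contact_force: [-0.5, 0.0, -2.3]
opening: 0.613
finger_force: 28.0
```

{"api": "send_rows", "payload": {"motion": [{"x": 0, "y": 0, "z": 1, "rx": 0, "ry": 0, "rz": 0, "jaw": 4.7}, {"x": 0, "y": 0, "z": 1, "rx": 0, "ry": 0, "rz": 0, "jaw": 4.7}, {"x": 0, "y": 0, "z": 0, "rx": 0, "ry": 0, "rz": 0, "jaw": 4.7}, {"x": 0, "y": 0, "z": 0, "rx": 0, "ry": 0, "rz": 0, "jaw": 4.7}, {"x": 0, "y": 0, "z": 0, "rx": 0, "ry": 0, "rz": 0, "jaw": 4.7}]}}

```text
clock: 32.8
tool_pos: [0.5986, -0.0097, 0.1098]
eef_rot: [-0.0, 1.0, 0.0, 0.0]
contact_force: [-0.8, 0.7, -2.3]
opening: 0.609
finger_force: 28.0
```

```bash
python3 -c "
from h import *
go(.599,-.0105,.0471)
c=Cam('scene')
u,v=c.p([*T['fl'],.05]).astype(int)
x,y,z=get_state()['tool_pos'];z-=.0381
over(c,(u-50,v-50,u+50,v+45),6,[(.5980,-.0097,.009,.033,(255,255,0)),(x-.001,y,z,.027,(0,0,255)),(x-.001,y,z+.054,.027,(0,0,255))],'pics/a9.png')"
```

```text
t32.8 pos [ 0.5986 -0.0097  0.1098] ty [-0.  1.  0.] tz [ 0.  0. -1.] open 0.609 ff 28.0 F [-0.8  0.7 -2.3]
delta tool cm [-0.04 -0.08  6.27]
```

View pics/a9.png

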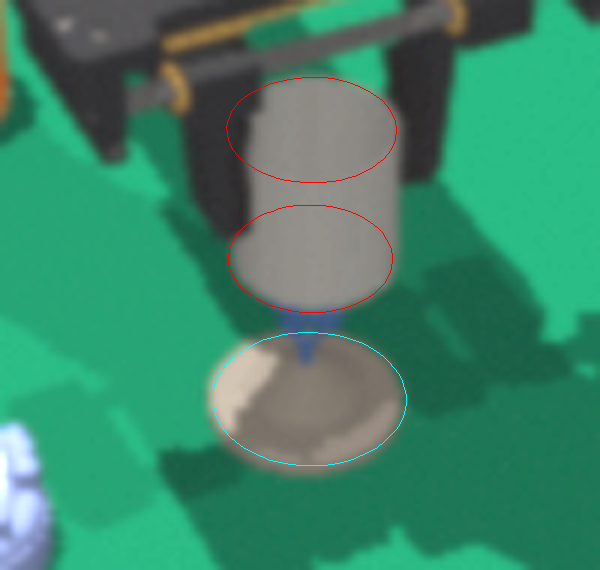

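The ring is about 1.5 mm too far right of the flange's centre (x ≈ 313 against 306). I correct y by −1.2 mm and lower.

{"api": "send_rows", "payload": {"motion": [{"x": 0, "y": -0.12, "z": 1, "rx": 0, "ry": 0, "rz": 0, "jaw": 4.7}, {"x": 0, "y": 0, "z": 1, "rx": 0, "ry": 0, "rz": 0, "jaw": 4.7}, {"x": 0, "y": 0, "z": 1, "rx": 0, "ry": 0, "rz": 0, "jaw": 4.7}, {"x": 0, "y": 0, "z": 0.8, "rx": 0, "ry": 0, "rz": 0, "jaw": 4.7}, {"x": 0, "y": 0, "z": 0.5, "rx": 0, "ry": 0, "rz": 0, "jaw": 4.7}]}}

```text
clock: 33.35
tool_pos: [0.5979, -0.0109, 0.0654]
eef_rot: [-0.0, 1.0, -0.0, -0.001]
contact_force: [0.3, 0.2, -2.6]
opening: 0.609
finger_force: 28.0
```

{"api": "send_rows", "payload": {"motion": [{"x": 0, "y": 0, "z": 0.5, "rx": 0, "ry": 0, "rz": 0, "jaw": 4.7}, {"x": 0, "y": 0, "z": 0.5, "rx": 0, "ry": 0, "rz": 0, "jaw": 4.7}, {"x": 0, "y": 0, "z": 0.5, "rx": 0, "ry": 0, "rz": 0, "jaw": 4.7}, {"x": 0, "y": 0, "z": 0, "rx": 0, "ry": 0, "rz": 0, "jaw": 4.7}, {"x": 0, "y": 0, "z": 0, "rx": 0, "ry": 0, "rz": 0, "jaw": 4.7}]}}

```text
clock: 33.85
tool_pos: [0.5985, -0.0109, 0.0517]
eef_rot: [-0.0, 1.0, 0.0, 0.0]
contact_force: [-0.6, 0.4, -2.3]
opening: 0.606
finger_force: 28.0
```

{"api": "send_rows", "payload": {"motion": [{"x": 0, "y": 0, "z": 0.15, "rx": 0, "ry": 0, "rz": 0, "jaw": 4.7}, {"x": 0, "y": 0, "z": 0.1, "rx": 0, "ry": 0, "rz": 0, "jaw": 4.7}, {"x": 0, "y": 0, "z": 0, "rx": 0, "ry": 0, "rz": 0, "jaw": 4.7}, {"x": 0, "y": 0, "z": 0, "rx": 0, "ry": 0, "rz": 0, "jaw": 4.7}, {"x": 0, "y": 0, "z": 0, "rx": 0, "ry": 0, "rz": 0, "jaw": 4.7}]}}

```text
clock: 34.35
tool_pos: [0.5985, -0.0109, 0.0493]
eef_rot: [-0.0, 1.0, 0.0, 0.0]
contact_force: [0.2, -0.1, -1.2]
opening: 0.609
finger_force: 28.0
```

{"api": "send_rows", "payload": {"motion": [{"x": 0, "y": 0, "z": 0.1, "rx": 0, "ry": 0, "rz": 0, "jaw": 4.7}, {"x": 0, "y": 0, "z": 0.1, "rx": 0, "ry": 0, "rz": 0, "jaw": 4.7}, {"x": 0, "y": 0, "z": 0, "rx": 0, "ry": 0, "rz": 0, "jaw": 4.7}, {"x": 0, "y": 0, "z": 0, "rx": 0, "ry": 0, "rz": 0, "jaw": 4.7}, {"x": 0, "y": 0, "z": 0, "rx": 0, "ry": 0, "rz": 0, "jaw": 4.7}]}}

```text
clock: 34.85
tool_pos: [0.5985, -0.011, 0.0473]
eef_rot: [-0.0, 1.0, 0.0, 0.0]
contact_force: [-0.3, -0.6, -0.5]
opening: 0.607
finger_force: 28.0
```

{"api": "send_rows", "payload": {"motion": [{"x": 0, "y": 0, "z": 0.1, "rx": 0, "ry": 0, "rz": 0, "jaw": 4.7}, {"x": 0, "y": 0, "z": 0, "rx": 0, "ry": 0, "rz": 0, "jaw": 4.7}, {"x": 0, "y": 0, "z": 0, "rx": 0, "ry": 0, "rz": 0, "jaw": 4.7}, {"x": 0, "y": 0, "z": 0, "rx": 0, "ry": 0, "rz": 0, "jaw": 4.7}, {"x": 0, "y": 0, "z": 0, "rx": 0, "ry": 0, "rz": 0, "jaw": 4.7}]}}

```text
clock: 35.35
tool_pos: [0.5985, -0.011, 0.0472]
eef_rot: [-0.0, 1.0, -0.0, 0.0]
contact_force: [-2.1, 0.2, 7.4]
opening: 0.604
finger_force: 28.0
```

Seated. I release, rise and back away so the cameras can check all four.

{"api": "send_rows", "payload": {"motion": [{"x": 0, "y": 0, "z": 0, "rx": 0, "ry": 0, "rz": 0, "jaw": 6}, {"x": 0, "y": 0, "z": 0, "rx": 0, "ry": 0, "rz": 0, "jaw": 7.2}, {"x": 0, "y": 0, "z": 0, "rx": 0, "ry": 0, "rz": 0, "jaw": 8.8}, {"x": 0, "y": 0, "z": 0, "rx": 0, "ry": 0, "rz": 0, "jaw": 8.8}, {"x": 0, "y": 0, "z": 0, "rx": 0, "ry": 0, "rz": 0, "jaw": 8.8}]}}

```text
clock: 35.85
tool_pos: [0.5985, -0.0109, 0.0461]
eef_rot: [-0.0, 1.0, 0.0, -0.0]
contact_force: [0.2, -0.0, 0.2]
opening: 0.996
finger_force: 0.0
```

{"api": "send_rows", "payload": {"motion": [{"x": 0, "y": 0, "z": -1, "rx": 0, "ry": 0, "rz": 0, "jaw": 8.8}, {"x": 0, "y": 0, "z": -3, "rx": 0, "ry": 0, "rz": 0, "jaw": 8.8}, {"x": 0, "y": 0, "z": -3.5, "rx": 0, "ry": 0, "rz": 0, "jaw": 8.8}, {"x": 0, "y": 0, "z": -3.5, "rx": 0, "ry": 0, "rz": 0, "jaw": 8.8}, {"x": 0, "y": 0, "z": -3.5, "rx": 0, "ry": 0, "rz": 0, "jaw": 8.8}]}}

```text
clock: 36.35
tool_pos: [0.5983, -0.0109, 0.1933]
eef_rot: [-0.0, 1.0, 0.0, 0.0]
contact_force: [1.7, -0.1, 0.4]
opening: 0.997
finger_force: 0.0
```

{"api": "send_rows", "payload": {"motion": [{"x": 3.5, "y": 0, "z": 0, "rx": 0, "ry": 0, "rz": 0, "jaw": 8.8}, {"x": 3.5, "y": 0, "z": 0, "rx": 0, "ry": 0, "rz": 0, "jaw": 8.8}, {"x": 3.5, "y": 0, "z": 0, "rx": 0, "ry": 0, "rz": 0, "jaw": 8.8}, {"x": 3.5, "y": 0, "z": 0, "rx": 0, "ry": 0, "rz": 0, "jaw": 8.8}, {"x": 1.5, "y": 0, "z": 0, "rx": 0, "ry": 0, "rz": 0, "jaw": 8.8}]}}

```text
clock: 36.85
tool_pos: [0.4398, -0.0115, 0.1919]
eef_rot: [-0.0, 1.0, -0.001, -0.001]
contact_force: [0.2, 0.5, -0.1]
opening: 0.999
finger_force: 0.0
```

```bash
python3 -c "
from h import *
c=Cam('scene')
ts=[]
for k,a in zip(D,('fs','fm','fl','fx')):
    x,y=T[a]; od,h,fo=D[k]
    u,v=c.p([x,y,.03]).astype(int)
    over(c,(u-40,v-35,u+40,v+35),5,[(x,y,.009,fo/2,(255,255,0)),(x,y+.001,.009+h,od/2,(0,0,255))],'pics/t.png'); ts.append(cv2.imread('pics/t.png'))
    t=fit(c,*c.p([x,y,.009+h]),.009+h,od/2,.006); print(k,np.round(t,4))
cv2.imwrite('pics/fin.png',cv2.resize(np.vstack([np.hstack(ts[:2]),np.hstack(ts[2:])]),(680,595)))"
```

```text
small [6.18500e-01 1.66500e-01 1.70000e-02 3.52526e+01]
medium [6.20400e-01 3.38800e-01 2.30000e-02 3.46115e+01]
large [ 5.97000e-01 -9.00000e-03  2.92000e-02  3.55447e+01]
largest [ 6.08500e-01 -3.02500e-01  3.45000e-02  3.82922e+01]
```

View pics/fin.png

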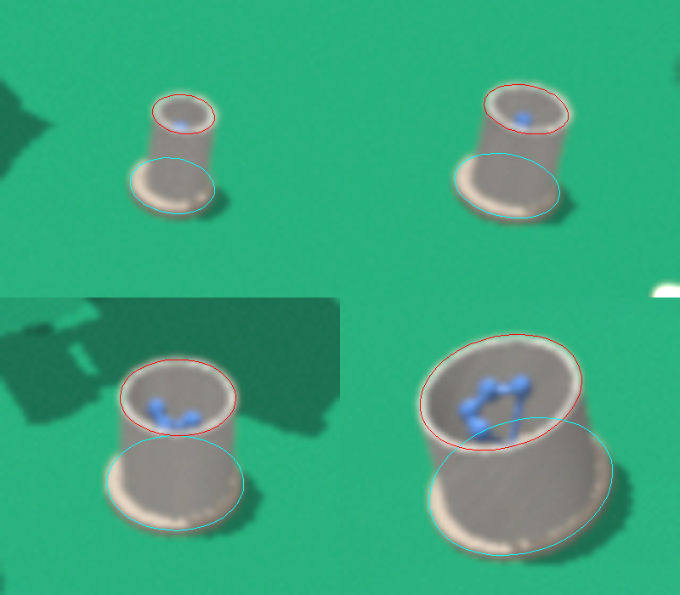

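All four rims fit the seated height. From the scene camera the offsets to the formers are about 1, 2.3, 1 and 0.5 mm (small to largest), well under the 6 mm limit, and the wax shows inside each ring. I hand the job in.

```bash
python3 -c "
from plant import *
print(finish_job())"
```

```text
the job is handed in; nothing more can be done
None
```

The job is handed in: all four rings stand upright, seated on their own formers with the wax inside; the largest offset I measured was about 2.3 mm, and it took about 37 s of robot time.

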